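# Pack the specimen-viewing kit

## Task

Pack the specimen-viewing kit for the next class: lay the covered dish, the forceps and the magnifier, and stand the dropper bottle upright, each down in the cut-out of the grey kit tray that is shaped for it. Leave the look-alikes, the yellow jar lid and the felt marker, where they lie.

Things in the scene. Friction and masses are not known exactly. Their poses are not given: they have to be found in the camera images.
- dish: Covered round dish, clear with a pale tan filling, 65 mm across and 14 mm high, about 22 g, lying flat on the bench. Lower part 60 mm across up to 4 mm, full 65 mm above that. Origin: centre of its underside; z up.
- dropper: Brown dropper bottle with a white pointed cap, standing upright: body 38 mm in diameter up to 58 mm high, narrower cap above to 85 mm, about 35 g. Origin: centre of its underside; z up.
- forceps: Bare steel forceps, 133 long x 14 wide x 8 mm high, about 18 g, lying flat. Origin: centre of the underside; y along the length, z up. Either end may point either way in its cut-out.
- magnifier: Black magnifier (hand lens), 125 long x 50 wide x 14 mm high, 50 g, lying flat. Origin: middle of the length, underside; y along the length towards the lens, z up. Lens ring 50 mm across centred at y = +37 mm; round handle 13 mm thick, y = -62 to +13 mm, axis 7 mm up. Balances near y = +15 mm: grip the handle near y = -27 mm. In its cut-out the lens points to the insert's +x.
- dish_insert: Fixed; one of 4 inserts (160 x 88 x 13 mm, grey base, black top layer) side by side in a grey tray (rim 20 mm above the bench), order varies. Origin: centre of underside, 5 mm above the bench; x along the length, away from the robot, z up. Cut-out, floor at own z = 3, black top at 13 mm: 8-sided pocket 81 mm across at x = y = 0, with a 40 mm wide finger bay on either side along x, to x = +-72 mm.
- dropper_insert: Fixed; one of 4 inserts (160 x 88 x 13 mm, grey base, black top layer) side by side in a grey tray (rim 20 mm above the bench), order varies. Origin: centre of underside, 5 mm above the bench; x along the length, away from the robot, z up. Cut-out, floor at own z = 3, black top at 13 mm: 8-sided pocket 55 mm across at x = y = 0.
- forceps_insert: Fixed; one of 4 inserts (160 x 88 x 13 mm, grey base, black top layer) side by side in a grey tray (rim 20 mm above the bench), order varies. Origin: centre of underside, 5 mm above the bench; x along the length, away from the robot, z up. Cut-out, floor at own z = 3, black top at 13 mm: channel 150 x 32 mm along x, centred at x = y = 0; finger bay across it, 46 (x) by 80 mm (y).
- magnifier_insert: Fixed; one of 4 inserts (160 x 88 x 13 mm, grey base, black top layer) side by side in a grey tray (rim 20 mm above the bench), order varies. Origin: centre of underside, 5 mm above the bench; x along the length, away from the robot, z up. Cut-out, floor at own z = 3, black top at 13 mm: 8-sided lens pocket 68 wide, x = 4 to 72; handle channel 34 wide, x = -72 to 4; finger bay across it 72 wide, x = -48 to -8 mm.
- jar_lid: Look-alike of the dish, to be left alone: yellow screw lid of a jar, 64 mm across, 18 mm high. Origin: centre of its underside.
- marker: Look-alike of the forceps, to be left alone: felt marker, black and white, 129 long x 12 wide x 13 mm high. Origin: centre of its underside; y along the length.
Things that resemble listed ones, but are neither listed nor needed, are in the scene too. What is shaped like the dropper but blue is not meant.

How it is judged:
At the end, for the whole second after the job is handed in: Each kit piece rests on the floor of its own cut-out (within 2.5 mm), origin within 18 mm (bottle 16) of the insert's, level within 0.06 rad (forceps 0.05, bottle 0.1); forceps and magnifier along the insert within 0.25 rad; jar lid and marker within 30 mm of their start (horizontal distance between dish and dish_insert below 0.018 m and z of dish in the frame of dish_insert between 0 and 0.0055 m and angle between each of dish, magnifier's own z axis and vertical below 0.06 rad and linear speed of each of dish, dropper, forceps, magnifier below 0.02 m/s and horizontal distance between dropper and dropper_insert below 0.016 m and z of dropper in the frame of dropper_insert between 0 and 0.0055 m and angle between dropper's own z axis and vertical below 0.1 rad and horizontal distance between forceps and forceps_insert below 0.018 m and z of forceps in the frame of forceps_insert between 0 and 0.0055 m and angle between forceps's own z axis and vertical below 0.05 rad and horizontal distance between magnifier and magnifier_insert below 0.018 m and z of magnifier in the frame of magnifier_insert between 0 and 0.0055 m and angle between the y axis of forceps and the x axis of forceps_insert, either way round below 0.25 rad and angle between the y axis of magnifier and the x axis of magnifier_insert, either way round below 0.25 rad and distance of each of jar_lid, marker from where it was at the start of the episode below 0.03 m); the robot touches nothing.
It fails at once if the jar lid was taken or pushed away (distance of jar_lid from where it was at the start of the episode above 0.03 m).
It fails at once if the marker was taken or pushed away (distance of marker from where it was at the start of the episode above 0.03 m).
It also fails if it takes over 106 s, if anything falls off the work surface, if the arm or the gripper's body presses on something with over 40 N, if the wrist force passes 120 N, or if a joint passes its speed limit or range.

## Robot

A 6-joint arm with a two-finger parallel gripper is mounted at the origin on the work surface; the furniture and walls round the work are solid. World frame = base frame: x ahead of the robot, y to its left, z up, the work surface at z = 0. Lengths are in m, angles in rad, forces in N, time in s.
With the tool pointing down it reaches from about 0.225 to 0.875 m from the base axis. Payload 3.4 kg.
Tool frame: the origin (TCP) lies at the very end of the fingers, on their centre line; the grasp point (between the pads) lies 19 mm behind it; z points along the fingers, y is the direction in which the jaws open and shut (so a half turn about z gives the same grasp; the last joint's range is limited). The gripper opens to 85 mm and grips with 20 to 120 N. Pads are 22 mm wide; open, the fingers measure 114 mm over their backs; the gripper's body (76 mm by 85 mm) begins 54 mm behind the grasp point. The pads swing forward as they close: fully open they stand 13 mm farther back than shut.
Start: joints at [1.001, 0.276, 1.505, -0, 1.361, -0.121], TCP at [0.25, 0.518, 0.231] pointing down, gripper open.
Joint ranges: [-2.89, 2.89], [-0.75, 2.08], [0.22, 2.7], [-1.18, 4.32], [0.11, 2.71], [-2.7, 2.7]. Speed limits (rad/s): [2.57, 2.57, 3.14, 3.14, 3.14, 3.14].

## Interface

Orientations are given as a unit quaternion [w, x, y, z].
In Python, from rig import telemetry, cams, sign_off, spotter gives the robot as it stands.
- The arm moves only by the tool servo_tool, never from a script. Its argument "steps" is a list of rows, each a list of 6 numbers: the shift along the tool's x, y, z in mm, then the turn, a rotation vector about the tool's x, y, z in degrees. In form: [[x, y, z, ax, ay, az], ...]. A call has 1 to 8 rows; each row is the pose to reach, as a shift and turn from the pose commanded when the call began, along the tool's axes at that moment; what a row does not reach only later rows make up. A row lasts 1/10 s, in which the tool goes at most 50 mm and 8.59 degrees, less where a joint would pass 70% of its speed; a pose out of reach is approached as far as the arm can. A call with a gripper value outside its range is refused whole. "hand" is the closure in counts, from 0 (fully open) to 255 (shut), set as the call begins (left out, the last holds). The fingers move at their own pace and stop on an object; "grip_force" is the grip in N (left out, the last holds). Time passes only in rows, so rows that repeat a pose let the fingers close. It gives the time, the measured TCP pose, the force and the opening at its end, in the units of the state.
- telemetry.get_state(): the state, without advancing time (a new reading comes with each control period).
- cams.get_image(name): name is "scene" or "top" or "wrist"; returns (picture, depth): 400x640x3 uint8, red, green, blue; 400x640 float32, m along the optical axis (not along the pixel's ray), 0 where there is no reading.
- cams.camera_model(name): a dict with "camera_matrix" (3x3 intrinsics, pixels), "origin" and "rotation" of the camera in the world; the wrist camera has in their place "tool_from_camera" (4x4, takes a point from camera to tool coordinates, whose origin is the TCP and whose axes are the flange's). Camera axes: x right, y up, looking along -z (the intrinsics and any distortion apply to the point x, -y, -z); pixel columns grow to the right and rows downward; lengths in m; the calibration is good to about 2 mm. A picture is of the moment at which its call begins: read the wrist's pose just before it. camera_model takes no time and is no camera call.
- sign_off(): hands the job in, once; it reports no verdict.
Trained networks look in the newest picture that a camera, given by its name, has taken for a name from the list of things; names that differ only in an ending like _2 or _b are one class to them, and where a whole thing is asked for, a point or a joint stands for the part that bears it (a point fixed in the world has none). Each returns a list of dicts, best first, with "conf" (0 to 1); they miss things now and then, are a little off and sometimes report something else, mostly with a low value. They report only what shows in the picture. A call takes as long as a camera call. They do not tell look-alikes from the thing itself.
- spotter.outline_of(query, camera): "region" (400x640 bool, what is visible of it) and "rect" ([left, top, width, height] in pixels, round what is visible of it).
The state is a dict: "clock": time; "qpos": joint angles; "qd": joint speeds; "effort": joint torques, N m; "position": TCP position; "ee_rot": TCP orientation; "contact_force": force on the tool from outside, world axes, zero at the start; "moment": the same for the moment, N m; "width": finger opening in m.
Only numpy, scipy, OpenCV 4.12 (cv2) and the standard library are available. Lean on these libraries where they do the work, as an engineer would, in place of code of your own. Each camera call takes 0.05 s, during which the arm holds its last target.

## Working session

There is one attempt and no reset: what is moved stays moved. The work goes in short steps, Python scripts to look and compute and a tool call to move; the robot and the scene stay as the last step left them, time stands still between calls to the robot, and variables do not carry over. Pictures are saved under pics/ and viewed, and the job is handed in when it is done.

Besides the shell and the picture viewer there is one more tool, called in YAML: its name, and indented under it one key for each argument. servo_tool: Moves the arm, as the interface text tells. Its arguments: {"type":"object","properties":{"steps":{"type":"array","items":{"type":"array","items":{"type":"number"}}},"hand":{"type":"number"},"grip_force":{"type":"number"}},"required":["steps"]}

```bash
mkdir -p pics; cat > h.py <<'E'
import numpy as np, cv2
from rig import telemetry, cams, sign_off, spotter
E
python3 - <<'E'
from h import *
for n in ("scene","top"):
    p,d=cams.get_image(n); cv2.imwrite(f"pics/{n}0.png",p[:,:,::-1]); np.savez(f"{n}0.npz",p=p,d=d)
    m=cams.camera_model(n); print(n,m)
print(cams.camera_model("wrist"))
s=telemetry.get_state(); print(s)
E
```

```text
scene {'camera_matrix': array([[385.00400234,   0.        , 324.84070067],
       [  0.        , 385.00400234, 198.27853197],
       [  0.        ,   0.        ,   1.        ]]), 'origin': array([ 0.2289921 , -0.56578717,  0.79236079]), 'rotation': array([ 0.91415578,  0.33885055, -0.08501018, -0.20560349])}
top {'camera_matrix': array([[519.77784787,   0.        , 311.71047404],
       [  0.        , 519.77784787, 197.57266418],
       [  0.        ,   0.        ,   1.        ]]), 'origin': array([ 0.31395547, -0.00216812,  1.62010321]), 'rotation': array([ 0.70772408,  0.04106146, -0.0425102 , -0.7040124 ])}
{'camera_matrix': array([[326.49539966,   0.        , 325.2674814 ],
       [  0.        , 326.49539966, 199.87722368],
       [  0.        ,   0.        ,   1.        ]]), 'tool_from_camera': array([[ 7.10795652e-04,  9.53328949e-01,  3.01932790e-01,
         7.67878102e-02],
       [ 9.99998606e-01, -2.21486215e-04, -1.65482339e-03,
        -1.83464080e-04],
       [-1.51071709e-03,  3.01933545e-01, -9.53327778e-01,
        -1.42052643e-01],
       [ 0.00000000e+00,  0.00000000e+00,  0.00000000e+00,
         1.00000000e+00]])}
{'clock': 0.1, 'qpos': array([ 1.00099240e+00,  2.76520862e-01,  1.50599341e+00,  4.17301985e-05,
        1.36070039e+00, -1.20997896e-01]), 'qd': array([-0.00072702, -0.00081738, -0.00472863, -0.00106609, -0.00142502,
        0.00167704]), 'effort': array([ 8.94419463e-04, -4.17700016e+01, -2.46404189e+01, -8.44336705e-05,
        5.82860346e-03, -1.01673004e-05]), 'position': array([0.24922551, 0.51766736, 0.23053765]), 'ee_rot': array([-2.93783309e-04,  2.22528571e-01,  9.74925832e-01, -7.56200102e-04]), 'contact_force': array([0.42729168, 0.31989271, 0.36913808]), 'moment': array([ 0.02480429,  0.00104785, -0.00853028]), 'width': 0.085504746661666}
```

View pics/scene0.png

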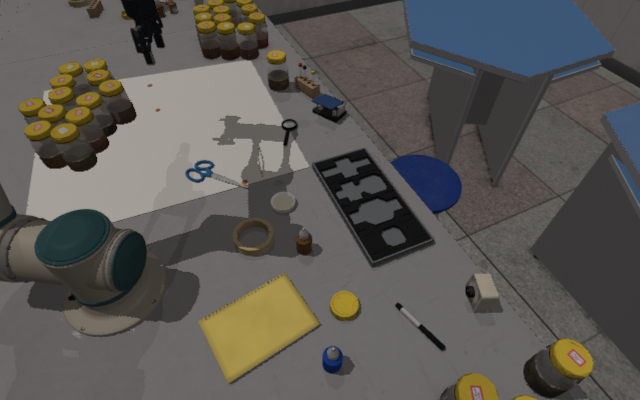

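View pics/top0.png

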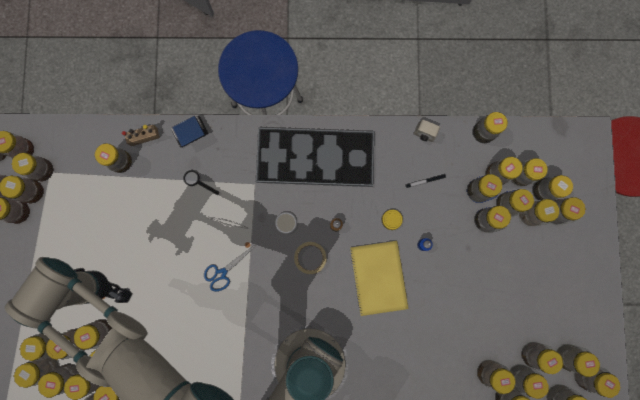

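Candidates, top view: dish (286,222) vs lid (392,219) and ring (311,257). Brown dropper (336,224) vs blue (425,243). Forceps about (232,222) vs marker (426,181) and scissors (229,268). Magnifier (193,178). Next a close crop and measurements.

```bash
cat >> h.py <<'E'
from scipy.spatial.transform import Rotation as R
def Rq(q): return R.from_quat([q[1],q[2],q[3],q[0]]).as_matrix()
def campose(n,st=None):
    m=cams.camera_model(n); K=m["camera_matrix"]
    if n=="wrist":
        T=m["tool_from_camera"]; Rt=Rq(st["ee_rot"]); return K,Rt@T[:3,:3],Rt@T[:3,3]+st["position"]
    return K,Rq(m["rotation"]),m["origin"]
def px2w(n,uv,z,st=None):
    "rays of pixels met with plane z"
    K,Rc,o=campose(n,st); uv=np.atleast_2d(uv).astype(float)
    c=np.stack([(uv[:,0]-K[0,2])/K[0,0],-(uv[:,1]-K[1,2])/K[1,1],-np.ones(len(uv))],1)@Rc.T
    return o+c*((z-o[2])/c[:,2])[:,None]
def depth2w(n,uv,d,st=None):
    K,Rc,o=campose(n,st); uv=np.atleast_2d(uv).astype(float)
    c=np.stack([(uv[:,0]-K[0,2])/K[0,0],-(uv[:,1]-K[1,2])/K[1,1],-np.ones(len(uv))],1)
    return o+(c*np.asarray(d).reshape(-1,1))@Rc.T
E
python3 - <<'E'
from h import *
p,d=cams.get_image("top")
c=cv2.resize(p[110:290,150:390],None,fx=3.3,fy=3.3,interpolation=cv2.INTER_CUBIC); cv2.imwrite("pics/topc.png",c[:,:,::-1])
p,d=cams.get_image("top")
for q,z in (("dish",.014),("dropper",.085),("forceps",.008),("magnifier",.014),("dish_insert",.018),("dropper_insert",.018),("forceps_insert",.018),("magnifier_insert",.018),("jar_lid",.018),("marker",.013)):
    for o in spotter.outline_of(q,"top")[:3]:
        v,u=np.nonzero(o["region"]); 
        if len(u)==0: continue
        w=px2w("top",[[u.mean(),v.mean()]],z)[0]
        dd=d[v,u]; zz=depth2w("top",np.stack([u,v],1)[dd>0],dd[dd>0])[:,2] if (dd>0).any() else [np.nan]
        r=cv2.minAreaRect(np.stack([u,v],1).astype(np.float32))
        print(q,round(o["conf"],2),o["rect"],w.round(4),"z med",np.median(zz).round(4),"rect",np.round(r[0],1),np.round(r[1],1),round(r[2],1))
E
```

```text
dish 0.64 [277.9, 213.8, 18.4, 18.2] [0.4273 0.0758 0.014 ] z med 0.0141 rect [285.5 222.5] [18.4 18.4] 45.0
dish 0.16 [258.5, 132.3, 28.3, 50.1] [0.6384 0.1186 0.014 ] z med 0.0126 rect [272.5 155. ] [29. 51.] 3.1
dropper 0.49 [416.5, 236.1, 14.8, 15.7] [ 0.36   -0.3362  0.085 ] z med 0.0505 rect [424. 244.] [12. 14.] 90.0
magnifier 0.77 [183.2, 170.8, 35.8, 24.2] [0.5546 0.3556 0.014 ] z med 0.0099 rect [199.  185.4] [38.9 15.9] 39.8
dish_insert 0.83 [312.6, 130.1, 31.0, 49.9] [ 0.6322 -0.0566  0.018 ] z med 0.0103 rect [328.5 157. ] [50. 27.] 90.0
dropper_insert 0.77 [346.2, 132.7, 28.0, 52.4] [ 0.6299 -0.1455  0.018 ] z med 0.0165 rect [357. 158.] [50. 28.] 90.0
forceps_insert 0.76 [259.5, 130.2, 28.2, 50.7] [0.6386 0.1167 0.018 ] z med 0.0125 rect [273.3 154.9] [28.7 50.2] 2.7
magnifier_insert 0.56 [287.4, 132.0, 27.6, 50.2] [0.6342 0.0296 0.018 ] z med 0.0106 rect [301.3 156.1] [28.1 51.4] 4.2
jar_lid 0.59 [381.5, 210.1, 19.3, 20.1] [ 0.4385 -0.2506  0.018 ] z med 0.0164 rect [391.3 219.2] [19.1 19.8] 45.0
marker 0.74 [405.3, 171.4, 41.1, 16.4] [ 0.5605 -0.3594  0.013 ] z med 0.0096 rect [425.1 180.6] [ 4.1 41.2] 75.1
```

View pics/topc.png

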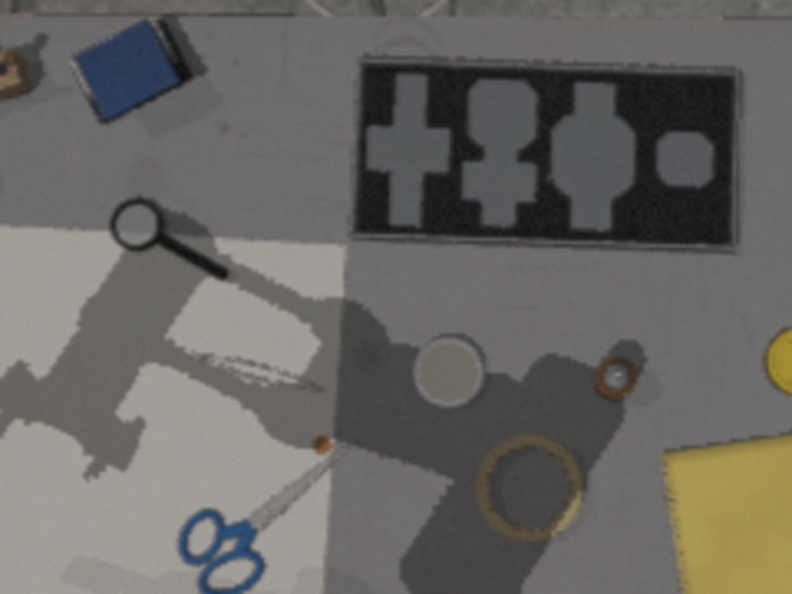

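```bash
cat >> h.py <<'E'
def plan(x,y,z,yaw,st=None,tilt=None):
    "shift/turn in tool axes to TCP xyz, tool pointing down, tool y (jaw) along world yaw (mod pi)"
    st=st or telemetry.get_state(); Rt=Rq(st["ee_rot"])
    best=None
    for k in (0,np.pi):
        a=yaw+k; yv=np.array([np.cos(a),np.sin(a),0]); zv=np.array([0,0,-1.]); xv=np.cross(yv,zv)
        Rg=np.stack([xv,yv,zv],1); rv=R.from_matrix(Rt.T@Rg).as_rotvec(degrees=True)
        q6=st["qpos"][5]+np.radians(rv[2])
        o=(abs(q6),rv); print("  opt yaw",np.degrees(a).round(1),"turn",rv.round(2),"approx q6",q6.round(2))
    print("  shift",(Rt.T@(np.array([x,y,z])-st["position"])*1000).round(1))
E
python3 - <<'E'
from h import *
z=np.load("top0.npz"); p=z["p"].astype(int)
g=p.max(2); 
sub=np.zeros_like(g); sub[120:192,250:382]=(g[120:192,250:382]<45)
v,u=np.nonzero(cv2.morphologyEx(sub.astype(np.uint8),cv2.MORPH_OPEN,np.ones((2,2))))
W=px2w("top",np.stack([u,v],1),.018)[:,:2]
r=cv2.minAreaRect((W*1000).astype(np.float32)); print("tray black",r)
# insert grey pockets
print(telemetry.get_state()["position"])
# region near forceps
for uv in ((207.6,216),(248.5,228),(228,222)): print(uv,px2w("top",uv,.008))
for uv in (((137/3.3+150),(223/3.3+110)),((225/3.3+150),(274/3.3+110))): print("mag",px2w("top",uv,.01))
print("dropper", px2w("top",((615/3.3+150),(377/3.3+110)),.07))
st=telemetry.get_state(); K,Rc,o=campose("wrist",st); print("cam",o,"axis",-Rc[:,2])
E
```

```text
tray black ((631.5526733398438, -17.45623779296875), (351.59521484375, 161.54415893554688), 88.30776977539062)
[0.2495162  0.51807036 0.23133838]
(207.6, 216) [[0.44606429 0.31837186 0.008     ]]
(248.5, 228) [[0.40942802 0.19053477 0.008     ]]
(228, 222) [[0.42772206 0.25452728 0.008     ]]
mag [[0.5663014  0.37179685 0.01      ]]
mag [[0.51796437 0.28702653 0.01      ]]
dropper [[ 0.41835311 -0.07888469  0.07      ]]
cam [0.18023831 0.55120694 0.3733876 ] axis [ 0.27284189 -0.12942315 -0.95331367]
```

```bash
python3 - <<'E'
from h import *
plan(.43,.254,.20,np.radians(-16))
E
```

```text
opt yaw -16.0 turn [ 1.000e-02 -0.000e+00  8.029e+01] approx q6 1.28
  opt yaw 164.0 turn [ 0.000e+00  1.000e-02 -9.971e+01] approx q6 -1.86
  shift [-277.2 -159.6   31.3]
```

servo_tool:
  steps:
    - [-277,-160,31,0,0,80]
    - [-277,-160,31,0,0,80]
    - [-277,-160,31,0,0,80]
    - [-277,-160,31,0,0,80]
    - [-277,-160,31,0,0,80]
    - [-277,-160,31,0,0,80]
    - [-277,-160,31,0,0,80]
    - [-277,-160,31,0,0,80]

```text
clock: 1.5
position: [0.4314, 0.2509, 0.2]
ee_rot: [0.001, 0.738, 0.675, -0.0]
contact_force: [0.3, 0.5, 0.5]
width: 0.0852
```

```bash
python3 - <<'E'
from h import *
st=telemetry.get_state(); print(st["position"],st["qpos"],st["clock"])
plan(.43,.254,.20,np.radians(-16),st)
E
```

```text
[0.43143045 0.25093988 0.20003941] [ 3.88248640e-01  1.82756426e-01  1.71244786e+00 -1.33854579e-03
  1.24640696e+00  4.77298922e-01] 1.5
  opt yaw -16.0 turn [ 0.04  0.06 10.92] approx q6 0.67
  opt yaw 164.0 turn [-9.0000e-02  6.0000e-02 -1.6908e+02] approx q6 -2.47
  shift [ 2.9 -1.7  0. ]
```

```bash
cat >> h.py <<'E'
def snap(name,n="wrist"):
    st=telemetry.get_state(); p,d=cams.get_image(n); cv2.imwrite(f"pics/{name}.png",p[:,:,::-1]); np.savez(f"{name}.npz",p=p,d=d,q=st["ee_rot"],t=st["position"]); return st,p,d
E
python3 - <<'E'
from h import *
st,p,d=snap("w1"); print(st["position"])
for q,z in (("forceps",.008),("magnifier",.012),("dish",.014)):
    for o in spotter.outline_of(q,"wrist")[:2]:
        v,u=np.nonzero(o["region"]); W=px2w("wrist",np.stack([u,v],1),z,st)[:,:2]*1000
        r=cv2.minAreaRect(W.astype(np.float32)); print(q,o["conf"],o["rect"],np.round(r[0],1),np.round(r[1],1),round(r[2],1),"mean",W.mean(0).round(1))
E
```

```text
[0.43143045 0.25093988 0.20003941]
forceps 0.77 [309.4, 102.8, 23.7, 121.8] [428.9 258.5] [129.2  11.3] 75.2 mean [432.1 271.6]
forceps 0.63 [401.7, 0.0, 84.8, 132.0] [544.5 347.8] [122.8  49.8] 49.0 mean [560.  361.1]
magnifier 0.91 [405.8, 0.3, 83.4, 132.5] [543.2 347.4] [122.9  50.4] 49.5 mean [558.  359.8]
dish 0.69 [308.1, 289.6, 58.6, 50.5] [430.6  80.9] [69.9 65.5] 84.9 mean [429.8  81.6]
```

View pics/w1.png

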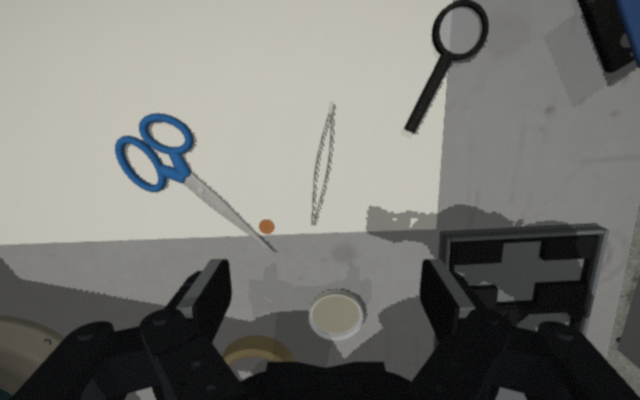

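Wrist view shows the forceps from (313,225) to (333,103), the magnifier ring at (460,30), and the dish at (336,315). Their sizes match the descriptions, so I'm going for the forceps.

```bash
python3 - <<'E'
from h import *
plan(.429,.258,.045,np.radians(-14.8))
st=telemetry.get_state(); z=np.load("w1.npz"); d=z["d"]
for (u,v) in ((215,300),(215,280),(440,290),(440,280),(222,265),(434,265)):
    w=depth2w("wrist",[[u,v]],[d[v,u]],st)[0]; print(u,v,d[v,u],(Rq(st["ee_rot"]).T@(w-st["position"])*1000).round(1))
E
```

```text
opt yaw -14.8 turn [ 1.000e-02 -2.000e-02  1.051e+01] approx q6 0.65
  opt yaw 165.2 turn [ 3.0000e-02  1.0000e-02 -1.6949e+02] approx q6 -2.49
  shift [  4.   -1.  155.4]
215 300 0.12507246 [  2.7 -41.8 -34.3]
215 280 0.12683637 [  9.  -42.4 -30.4]
440 290 0.12162269 [  8.3  43.2 -36.2]
440 280 0.123975836 [ 10.6  44.  -33. ]
222 265 0.13520811 [ 10.5 -42.3 -21.2]
434 265 0.13451073 [ 10.9  45.2 -21.9]
```

servo_tool:
  steps:
    - [4,-1,155,0,0,10.5]
    - [4,-1,155,0,0,10.5]
    - [4,-1,155,0,0,10.5]
    - [4,-1,155,0,0,10.5]
    - [4,-1,155,0,0,10.5]
    - [4,-1,155,0,0,10.5]
  hand: 140
  grip_force: 30

```text
clock: 2.3
position: [0.4308, 0.259, 0.0474]
ee_rot: [0.001, 0.793, 0.61, 0.002]
contact_force: [-0.3, -0.3, 0.5]
width: 0.0385
```

```bash
python3 - <<'E'
from h import *
st,p,d=snap("w2"); plan(.429,.258,.003,np.radians(-14.8),st); print(st["width"],st["position"])
E
```

```text
opt yaw -14.8 turn [ 0.2  -0.16 -0.08] approx q6 0.66
  opt yaw 165.2 turn [ -0.24  -0.31 179.92] approx q6 3.8
  shift [-1.5 -1.6 44.4]
0.038493904423591574 [0.43079538 0.25899034 0.04742297]
```

View pics/w2.png

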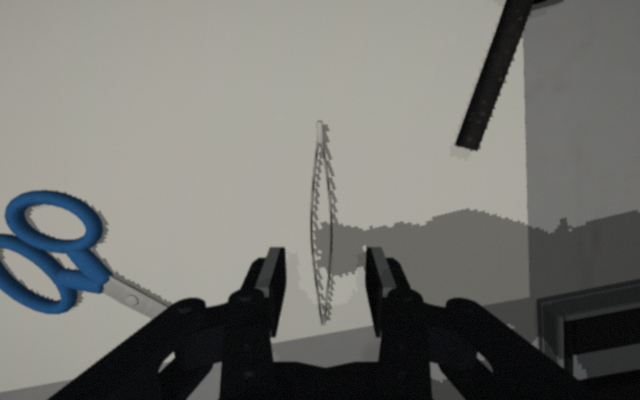

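```bash
python3 - <<'E'
from h import *
z=np.load("w2.npz"); st=dict(position=z["t"],ee_rot=z["q"])
W=px2w("wrist",[[320,122],[323,324],[311,222],[335,222]],.005,st); print(W.round(4),W[:2].mean(0), np.linalg.norm(W[0]-W[1]),np.degrees(np.arctan2(*(W[0]-W[1])[[1,0]])))
E
```

```text
[[0.445  0.3214 0.005 ]
 [0.4124 0.193  0.005 ]
 [0.4243 0.2658 0.005 ]
 [0.4384 0.2621 0.005 ]] [0.42870465 0.25720233 0.005     ] 0.13240352487834642 75.75976581801645
```

Length 132 mm and centre (0.4287, 0.257) agree, so I'm descending and gripping.

servo_tool:
  steps:
    - [-1.5,-1.6,40,0,0,0]
    - [-1.5,-1.6,43.5,0,0,0]
    - [-1.5,-1.6,43.5,0,0,0]
    - [-1.5,-1.6,43.5,0,0,0]

```text
clock: 2.75
position: [0.4284, 0.2574, 0.0035]
ee_rot: [0.0, 0.793, 0.609, 0.002]
contact_force: [0.5, 0.4, -1.2]
width: 0.0386
```

servo_tool:
  steps:
    - [0,0,0,0,0,0]
    - [0,0,0,0,0,0]
    - [0,0,0,0,0,0]
    - [0,0,0,0,0,0]
    - [0,0,0,0,0,0]
    - [0,0,0,0,0,0]
  hand: 255
  grip_force: 30

```text
clock: 3.35
position: [0.4281, 0.2572, 0.0032]
ee_rot: [0.0, 0.793, 0.609, 0.001]
contact_force: [-0.1, -0.4, 6.0]
width: 0.0131
```

servo_tool:
  steps:
    - [0,0,-45,0,0,0]
    - [0,0,-90,0,0,0]
    - [0,0,-110,0,0,0]
    - [0,0,-110,0,0,0]

```text
clock: 3.75
position: [0.4296, 0.2579, 0.1157]
ee_rot: [0.001, 0.793, 0.609, 0.004]
contact_force: [1.0, 1.0, -0.3]
width: 0.0127
```

```bash
python3 - <<'E'
from h import *
st=telemetry.get_state(); plan(.6354,.1144,.12,np.radians(-91.7),st); print(st["width"],st["position"])
E
```

```text
opt yaw -91.7 turn [ 0.12 -0.53 76.74] approx q6 2.0
  opt yaw 88.3 turn [   0.56    0.13 -103.26] approx q6 -1.14
  shift [-85.5 235.9  -3.1]
0.012686946505958217 [0.42961877 0.25792716 0.11573385]
```

servo_tool:
  steps:
    - [-85.5,236,-3,0,0,76.8]
    - [-85.5,236,-3,0,0,76.8]
    - [-85.5,236,-3,0,0,76.8]
    - [-85.5,236,-3,0,0,76.8]
    - [-85.5,236,-3,0,0,76.8]
    - [-85.5,236,-3,0,0,76.8]
    - [-85.5,236,-3,0,0,76.8]
    - [-85.5,236,-3,0,0,76.8]

```text
clock: 4.55
position: [0.6324, 0.1125, 0.113]
ee_rot: [-0.0, 0.999, 0.051, -0.002]
contact_force: [-0.2, 0.7, 0.1]
width: 0.0132
```

servo_tool:
  steps:
    - [0,0,0,0,0,10]
    - [0,0,0,0,0,10]
    - [0,0,0,0,0,10]

```text
clock: 4.85
position: [0.6324, 0.1132, 0.1139]
ee_rot: [0.0, 1.0, -0.031, -0.001]
contact_force: [0.2, 0.7, -0.8]
width: 0.0128
```

```bash
python3 - <<'E'
from h import *
st,p,d=snap("w3"); plan(.6354,.1144,.06,np.radians(-91.7),st); print(st["width"],st["position"],st["qpos"])
E
```

```text
opt yaw -91.7 turn [ 0.01  0.09 -1.89] approx q6 1.67
  opt yaw 88.3 turn [ 1.5000e-01 -1.0000e-02  1.7811e+02] approx q6 4.81
  shift [ 3.  -1.4 53.9]
0.01275711301345883 [0.63237046 0.11317877 0.11387949] [6.88364770e-02 4.56220222e-01 1.52587283e+00 4.46999002e-05
 1.16113389e+00 1.70229375e+00]
```

View pics/w3.png

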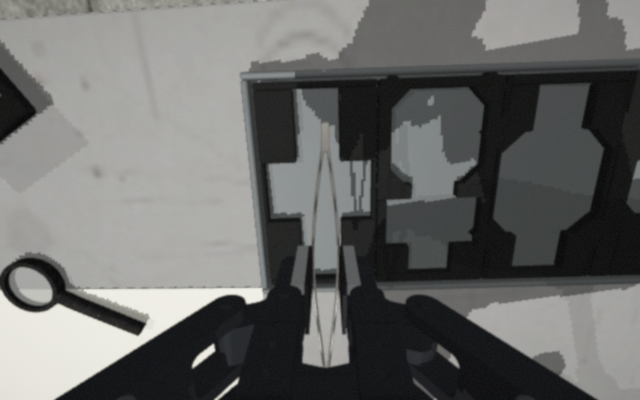

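```bash
python3 - <<'E'
from h import *
z=np.load("w3.npz"); st=dict(position=z["t"],ee_rot=z["q"]); p=z["p"]
c=cv2.resize(p[60:300,240:640],None,fx=2,fy=2,interpolation=cv2.INTER_CUBIC); cv2.imwrite("pics/w3c.png",c[:,:,::-1])
ex=np.array([.9996,-.0295]);ey=np.array([.0295,.9996]);c0=np.array([.6315,-.0175])
for k,n in ((1.5,"forceps"),(.5,"mag"),(-.5,"dish")): print(n,c0+k*.088*ey)
K,Rc,o=campose("wrist",st)
im=p.copy()
def proj(P):
    c=(P-o)@Rc; return np.stack([K[0,2]+K[0,0]*c[:,0]/-c[:,2],K[1,2]-K[1,1]*c[:,1]/-c[:,2]],1)
for k in (1.5,.5,-.5):
    L=[(x,y) for x,y in ((-.08,-.044),(.08,-.044),(.08,.044),(-.08,.044))]
    P=np.array([list(c0+(k*.088+y)*ey+x*ex)+[.018] for x,y in L]); cv2.polylines(im,[proj(P).astype(int)],True,(255,0,0),1)
L=[(-.075,-.016),(-.023,-.016),(-.023,-.04),(.023,-.04),(.023,-.016),(.075,-.016),(.075,.016),(.023,.016),(.023,.04),(-.023,.04),(-.023,.016),(-.075,.016)]
P=np.array([list(c0+(1.5*.088+y)*ey+x*ex)+[.018] for x,y in L]); cv2.polylines(im,[proj(P).astype(int)],True,(0,255,0),1)
c=cv2.resize(im[60:300,240:640],None,fx=2,fy=2,interpolation=cv2.INTER_NEAREST); cv2.imwrite("pics/w3d.png",c[:,:,::-1])
E
```

```text
forceps [0.635394  0.1144472]
mag [0.632798  0.0264824]
dish [ 0.630202  -0.0614824]
```

View pics/w3d.png

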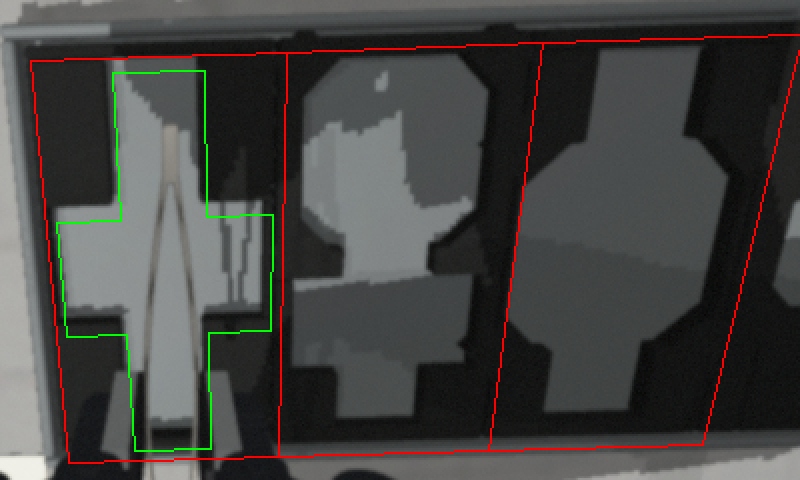

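```bash
cat > fit.py <<'E'
from h import *
from scipy.optimize import differential_evolution
def oct_(w,cx=0,cy=0):
    return lambda X,Y:(np.maximum(abs(X-cx),abs(Y-cy))<w/2)&((abs(X-cx)+abs(Y-cy))<w/2*np.sqrt(2))
rect=lambda x0,x1,y0,y1:(lambda X,Y:(X>x0)&(X<x1)&(Y>y0)&(Y<y1))
POCK={1.5:[rect(-.075,.075,-.016,.016),rect(-.023,.023,-.04,.04)],
 .5:[oct_(.068,.038),rect(-.072,.004,-.017,.017),rect(-.048,-.008,-.036,.036)],
 -.5:[oct_(.081),rect(-.072,.072,-.02,.02)],-1.5:[oct_(.055)]}
def pocket(X,Y):
    r=np.zeros(X.shape,bool)
    for k,fs in POCK.items():
        for f in fs: r|=f(X,Y-k*.088)
    return r
def fit(W,umask=None):
    # W world points classified by z
    top=W[(W[:,2]>.0145)&(W[:,2]<.0195)][:,:2]; fl=W[(W[:,2]>.004)&(W[:,2]<.0115)][:,:2]
    def cost(t):
        c,s=np.cos(t[2]),np.sin(t[2]); 
        def loc(P): q=P-[t[0],t[1]]; return q[:,0]*c+q[:,1]*s,-q[:,0]*s+q[:,1]*c
        a=pocket(*loc(top)); X,Y=loc(fl); m=(abs(X)<.08)&(abs(Y)<.176); b=~pocket(X[m],Y[m])
        X2,Y2=loc(top); e=((abs(X2)>.08)|(abs(Y2)>.176))
        return a.sum()+b.sum()
    r=differential_evolution(cost,[(.615,.65),(-.035,.0),(-.08,.03)],seed=1,maxiter=60,popsize=20,polish=False)
    return r.x,r.fun,len(top),len(fl)
E
python3 - <<'E'
from fit import *
for n,cam in (("w3","wrist"),("top0","top")):
    z=np.load(n+".npz"); d=z["d"]; st=dict(position=z["t"],ee_rot=z["q"]) if "t" in z else None
    v,u=np.nonzero(d>0); W=depth2w(cam,np.stack([u,v],1),d[v,u],st)
    m=(W[:,0]>.53)&(W[:,0]<.73)&(W[:,1]>-.22)&(W[:,1]<.19); W=W[m]
    bench=W[(abs(W[:,1]-.17)<.01)][:,2]; 
    h,e=np.histogram(W[:,2],bins=np.arange(-.004,.026,.002)); print(n,h)
    x,f,a,b=fit(W); print(n,x[:2].round(4),np.degrees(x[2]).round(2),f,a,b)
E
```

```text
w3 [  256  6782  1486   344  1963 30916  5052  1187  1545  3973 29125  8085
   494     0]
w3 [ 0.6372 -0.0148] -1.63 3823.0 39735 38798
top0 [270 360 453 534 640 650 660 550 562 669 747 688 535 278]
top0 [ 0.6361 -0.0139] -1.81 425.0 1791 2356
```

```bash
python3 - <<'E'
from h import *
plan(.6407,.1175,.012,np.radians(-91.7))
E
```

```text
opt yaw -91.7 turn [ 0.    0.07 -1.88] approx q6 1.67
  opt yaw 88.3 turn [ 1.1000e-01 -1.0000e-02  1.7812e+02] approx q6 4.81
  shift [  8.   -4.8 102.1]
```

servo_tool:
  steps:
    - [8,-4.8,40,0,0,-1.9]
    - [8,-4.8,75,0,0,-1.9]
    - [8,-4.8,75,0,0,-1.9]
    - [8,-4.8,90,0,0,-1.9]
    - [8,-4.8,99,0,0,-1.9]
    - [8,-4.8,102,0,0,-1.9]
    - [8,-4.8,102,0,0,-1.9]

```text
clock: 5.6
position: [0.6414, 0.1175, 0.0133]
ee_rot: [-0.0, 1.0, -0.016, 0.0]
contact_force: [0.2, 0.5, -0.1]
width: 0.0129
```

```bash
python3 - <<'E'
from h import *
st,p,d=snap("w4"); plan(.6407,.1175,.012,np.radians(-91.7)); print(st["width"],st["contact_force"])
E
```

```text
opt yaw -91.7 turn [-0.01 -0.06 -0.11] approx q6 1.67
  opt yaw 88.3 turn [-1.0000e-01  2.0000e-02  1.7989e+02] approx q6 4.82
  shift [-1.   0.1  1.7]
0.012862474597233725 [ 0.21079645  0.53457968 -0.10299847]
```

View pics/w4.png

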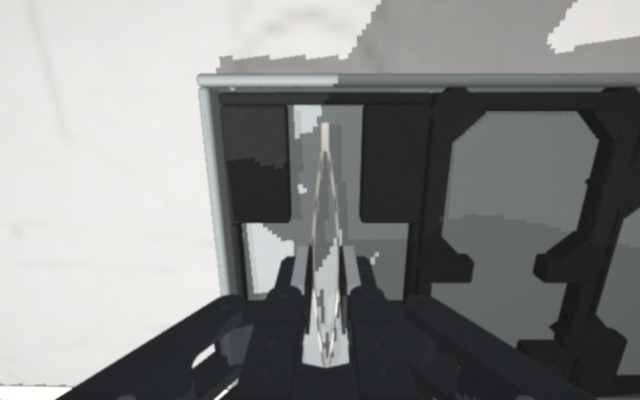

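servo_tool:
  steps:
    - [-0.5,0,2,0,0,0]
    - [-0.5,0,2,0,0,0]

```text
clock: 5.85
position: [0.6409, 0.1175, 0.0113]
ee_rot: [-0.0, 1.0, -0.016, 0.0]
contact_force: [-0.5, -1.0, 0.1]
width: 0.0127
```

servo_tool:
  steps:
    - [0,0,0,0,0,0]
    - [0,0,0,0,0,0]
    - [0,0,0,0,0,0]
    - [0,0,0,0,0,0]
  hand: 165

```text
clock: 6.25
position: [0.6408, 0.1175, 0.0109]
ee_rot: [-0.0, 1.0, -0.016, 0.0]
contact_force: [0.7, -0.6, -0.6]
width: 0.0299
```

servo_tool:
  steps:
    - [0,0,-20,0,0,0]
    - [0,0,-60,0,0,0]
    - [0,0,-110,0,0,0]
    - [0,0,-130,0,0,0]
    - [0,0,-130,0,0,0]

```text
clock: 6.75
position: [0.6434, 0.1177, 0.1454]
ee_rot: [-0.0, 1.0, -0.016, 0.004]
contact_force: [0.5, 0.4, -0.6]
width: 0.0299
```

```bash
python3 - <<'E'
from h import *
st,p,d=snap("w5"); plan(.5,.31,.13,np.radians(140)); print(st["width"],st["contact_force"],st["qpos"])
z=np.load("w1.npz"); s1=dict(position=z["t"],ee_rot=z["q"])
W=px2w("wrist",[[460,30],[411,133]],.007,s1); print(W)
E
```

```text
opt yaw 140.0 turn [-2.6000e-01 -9.0000e-02  1.2818e+02] approx q6 3.91
  opt yaw 320.0 turn [  0.07  -0.22 -51.82] approx q6 0.77
  shift [-147.8 -187.8   12.1]
0.029943917533350333 [ 0.50500973  0.37691528 -0.60934643] [7.46453640e-02 4.42422320e-01 1.46480843e+00 8.84157709e-05
 1.22540693e+00 1.67721885e+00]
[[0.56741908 0.37561388 0.007     ]
 [0.52151503 0.28556947 0.007     ]]
```

View pics/w5.png

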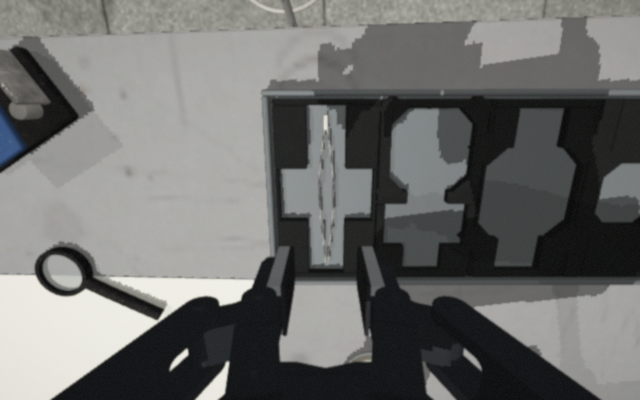

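```bash
python3 - <<'E'
from h import *
z=np.load("w5.npz"); s1=dict(position=z["t"],ee_rot=z["q"])
W=px2w("wrist",[[63,271],[162,312]],.007,s1); print(W)
plan(.5384,.3186,.07,np.radians(-27))
E
```

```text
[[0.56950728 0.37380305 0.007     ]
 [0.52060266 0.28623545 0.007     ]]
  opt yaw -27.0 turn [  0.1   -0.21 -64.82] approx q6 0.55
  opt yaw 153.0 turn [-2.4000e-01 -1.1000e-01  1.1518e+02] approx q6 3.69
  shift [-109.9 -197.6   72.3]
```

servo_tool:
  steps:
    - [-110,-197.5,60,0,0,-65]
    - [-110,-197.5,60,0,0,-65]
    - [-110,-197.5,60,0,0,-65]
    - [-110,-197.5,60,0,0,-65]
    - [-110,-197.5,60,0,0,-65]
    - [-110,-197.5,60,0,0,-65]
    - [-110,-197.5,60,0,0,-65]
    - [-110,-197.5,60,0,0,-65]
  hand: 130

```text
clock: 7.6
position: [0.535, 0.3182, 0.0781]
ee_rot: [-0.0, 0.85, 0.526, -0.002]
contact_force: [-0.7, 0.2, 0.0]
width: 0.0416
```

```bash
python3 - <<'E'
from h import *
st,p,d=snap("w6"); print(st["position"],st["width"])
for o in spotter.outline_of("magnifier","wrist")[:1]:
        v,u=np.nonzero(o["region"]); W=px2w("wrist",np.stack([u,v],1),.01,st)[:,:2]*1000
        r=cv2.minAreaRect(W.astype(np.float32)); print(o["conf"],o["rect"],np.round(r[0],1),np.round(r[1],1),round(r[2],1),"mean",W.mean(0).round(1))
E
```

```text
[0.53501032 0.31820626 0.07808766] 0.04156101976244687
0.83 [293.9, 72.3, 78.5, 189.7] [544.2 346. ] [126.2  49.6] 49.6 mean [560.6 360.6]
```

View pics/w6.png

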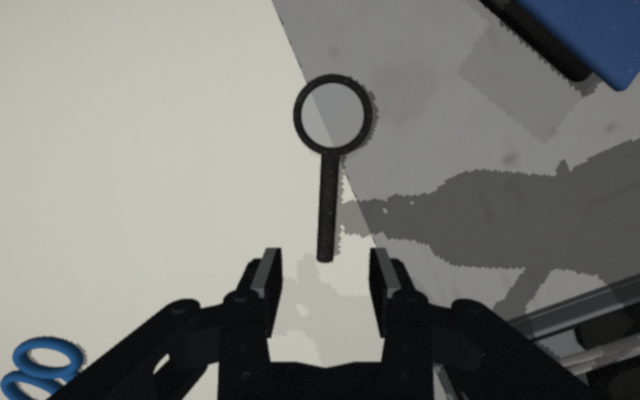

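```bash
python3 - <<'E'
from h import *
z=np.load("w6.npz"); s=dict(position=z["t"],ee_rot=z["q"])
a=px2w("wrist",[332.5,115.5],.009,s)[0]; b=px2w("wrist",[325.5,260],.007,s)[0]; h1=px2w("wrist",[330,175],.010,s)[0]
print(a,b,np.linalg.norm(a-b)); dr=(a-b)/np.linalg.norm(a-b); ang=np.degrees(np.arctan2(dr[1],dr[0])); print(ang)
g=a-dr*.064; print("grip",g,"from end",b+dr*.035,"origin",a-dr*.037, "h1 angle",np.degrees(np.arctan2(*(a-h1)[[1,0]])))
plan(g[0],g[1],.003,np.radians(ang-90))
E
```

```text
[0.56861499 0.37492768 0.009     ] [0.51927304 0.28556792 0.007     ] 0.10209698743012391
61.09375225771603
grip [0.53768474 0.31891208 0.00774629] from end [0.53618802 0.31620146 0.00768562] origin [0.55073344 0.34254366 0.0082752 ] h1 angle 61.418322743902365
  opt yaw -28.9 turn [-0.16  0.2   2.09] approx q6 0.93
  opt yaw 151.1 turn [  -0.31   -0.24 -177.91] approx q6 -2.21
  shift [ 2.2  1.8 75.4]
```

servo_tool:
  steps:
    - [1.5,1.8,40,0,0,2]
    - [1.5,1.8,70,0,0,2]
    - [1.5,1.8,75.5,0,0,2]
    - [1.5,1.8,75.5,0,0,2]
    - [1.5,1.8,75.5,0,0,2]

```text
clock: 8.2
position: [0.5401, 0.3192, 0.0061]
ee_rot: [0.0, 0.861, 0.509, 0.001]
contact_force: [-0.3, 0.0, 0.1]
width: 0.0417
```

servo_tool:
  steps:
    - [0,0,0,0,0,0]
    - [0,0,0,0,0,0]
    - [0,0,0,0,0,0]
    - [0,0,0,0,0,0]
    - [0,0,0,0,0,0]
    - [0,0,0,0,0,0]
  hand: 255
  grip_force: 70

```text
clock: 8.8
position: [0.5401, 0.3192, 0.0063]
ee_rot: [0.0, 0.861, 0.509, 0.001]
contact_force: [-0.2, 0.2, 6.4]
width: 0.0098
```

servo_tool:
  steps:
    - [0,0,-20,0,0,0]
    - [0,0,-50,0,0,0]
    - [0,0,-90,0,0,0]
    - [0,0,-120,0,0,0]
    - [0,0,-120,0,0,0]

```text
clock: 9.3
position: [0.542, 0.3203, 0.13]
ee_rot: [0.0, 0.861, 0.509, 0.005]
contact_force: [1.2, -0.2, -0.8]
width: 0.0098
```

```bash
python3 - <<'E'
from h import *
st,p,d=snap("w7"); print(st["position"],st["width"],st["qpos"])
ex=np.array([.9996,-.0297]); t=np.array([.6381,.0295])-.027*ex; print(t)
plan(t[0],t[1],.12,np.radians(-91.7))
E
```

```text
[0.54196362 0.32026231 0.12996083] 0.009788372744434882 [4.23156087e-01 4.19853804e-01 1.54477193e+00 1.85828827e-04
 1.16790013e+00 9.26060532e-01]
[0.6111108 0.0303019]
  opt yaw -91.7 turn [ 2.000e-02 -2.600e-01  6.288e+01] approx q6 2.02
  opt yaw 88.3 turn [ 3.0000e-01  2.0000e-02 -1.1712e+02] approx q6 -1.12
  shift [-219.4  201.3    7.1]
```

View pics/w7.png

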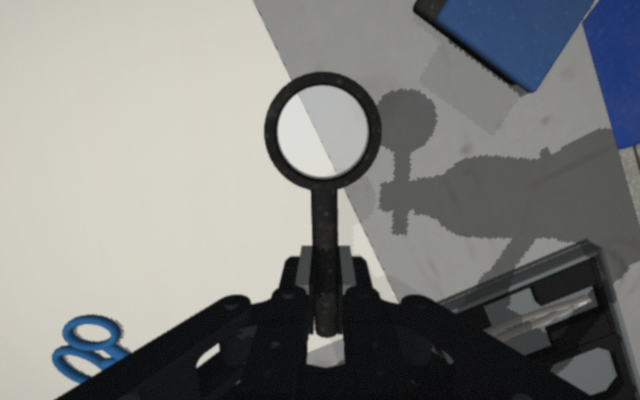

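```bash
python3 - <<'E'
from h import *
z=np.load("w7.npz"); s=dict(position=z["t"],ee_rot=z["q"]); d=z["d"]; p=z["p"].astype(int)
v,u=np.nonzero((d>0)&(d<.30)); W=depth2w("wrist",np.stack([u,v],1),d[v,u],s); T=(W-s["position"])@Rq(s["ee_rot"])*1000
m=(u>255)&(u<390)&(v>60)&(v<195); P=T[m]; 
print("ring n",len(P)); 
A=np.c_[P[:,:2],np.ones(len(P))]; 
for _ in range(4):
    c,*_r=np.linalg.lstsq(A,P[:,2],rcond=None); r=abs(P[:,2]-A@c); k=r<max(2,np.percentile(r,85)); A=A[k];P=P[k]
print("plane slope x,y",c, "centre",(P.min(0)+P.max(0))/2,P.min(0),P.max(0))
m=(abs(u-326)<6)&(v>200)&(v<330)
for vv in range(195,335,12):
    k=m&(v==vv); print(vv,T[k].mean(0).round(1))
for vv in range(246,290,6):
    for uu in (306,346):
        k=(abs(u-uu)<2)&(v==vv); print("f",uu,vv,T[k].mean(0).round(1))
E
```

```text
ring n 17889
plane slope x,y [ -1.71545228  -0.17304911 116.1297059 ] centre [40.93470241 -1.58829051 63.8609379 ] [ -3.89559934 -59.27925338  -5.05929775] [ 85.76500417  56.10267236 132.78117355]
195 [nan nan nan]
207 [30.4  0.8 -4.4]
219 [24.7  0.8 -4.5]
231 [19.1  0.8 -5.1]
243 [13.4  0.7 -5.5]
255 [ 7.4  0.8 -5.8]
267 [ 1.1  0.8 -5.7]
279 [-5.3  0.8 -5.6]
291 [-11.6   0.8  -6. ]
303 [-18.1   0.9  -6.2]
315 [-25.    0.9  -6.1]
327 [-31.7   0.9  -6.6]
f 306 246 [11.5 -8.4 -4.7]
f 346 246 [11.3 10.1 -4.4]
f 306 252 [ 11.1  -8.1 -10.2]
f 346 252 [ 11.1   9.7 -10.1]
f 306 258 [ 11.3  -7.8 -16.2]
f 346 258 [ 11.1   9.4 -15.8]
f 306 264 [ 11.2  -7.5 -21.2]
f 346 264 [ 10.9   9.1 -20.7]
f 306 270 [ 11.4  -7.2 -26.5]
f 346 270 [ 11.3   8.7 -26.4]
f 306 276 [ 11.1  -7.  -30.6]
f 346 276 [ 11.4   8.5 -31. ]
f 306 282 [ 11.1  -6.7 -34.9]
f 346 282 [ 11.3   8.2 -35.2]
f 306 288 [  9.2  -6.7 -36. ]
f 346 288 [  9.4   8.2 -36.3]<stdin>:12: RuntimeWarning: Mean of empty slice.
  ret = um.true_divide(
```

servo_tool:
  steps:
    - [-218,200,8,0,0,63]
    - [-218,200,8,0,0,63]
    - [-218,200,8,0,0,63]
    - [-218,200,8,0,0,63]
    - [-218,200,8,0,0,63]
    - [-218,200,8,0,0,63]
    - [-218,200,8,0,0,63]
    - [-218,200,8,0,0,63]

```text
clock: 10.15
position: [0.6082, 0.0295, 0.1147]
ee_rot: [-0.0, 1.0, -0.02, -0.002]
contact_force: [0.2, 1.0, -0.3]
width: 0.0096
```

```bash
python3 - <<'E'
from h import *
st,p,d=snap("w8"); print(st["position"],st["width"],st["qpos"])
plan(.6124,.0311,.016,np.radians(-91.7))
E
```

```text
[0.60822331 0.02953077 0.11469437] 0.009567853532077765 [-6.58092022e-02  4.11553375e-01  1.60127094e+00  1.95791889e-04
  1.13350150e+00  1.54391890e+00]
  opt yaw -91.7 turn [-0.02  0.28 -0.45] approx q6 1.54
  opt yaw 88.3 turn [4.3000e-01 4.0000e-02 1.7955e+02] approx q6 4.68
  shift [ 4.9 -0.9 98.7]
```

View pics/w8.png

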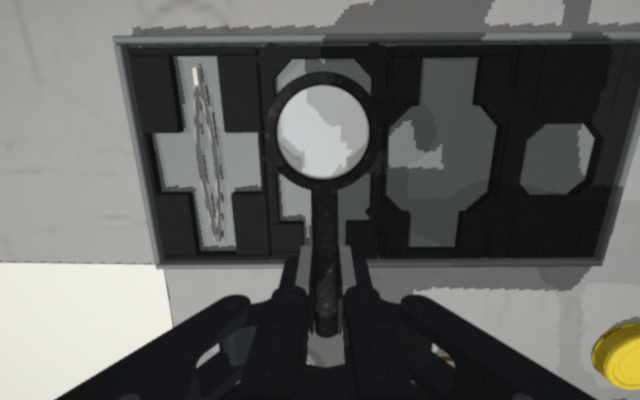

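servo_tool:
  steps:
    - [4.5,-1,40,0,0,-0.5]
    - [4.5,-1,70,0,0,-0.5]
    - [4.5,-1,80,0,0,-0.5]
    - [4.5,-1,80,0,0,-0.5]

```text
clock: 10.6
position: [0.6118, 0.0327, 0.0347]
ee_rot: [-0.0, 1.0, -0.011, -0.003]
contact_force: [-0.6, -0.0, 1.0]
width: 0.0096
```

```bash
python3 - <<'E'
from h import *
from fit import *
z=np.load("w8.npz"); d=z["d"]; st=dict(position=z["t"],ee_rot=z["q"]); v,u=np.nonzero(d>0); W=depth2w("wrist",np.stack([u,v],1),d[v,u],st)
m=(W[:,0]>.56)&(W[:,0]<.73)&(W[:,1]>-.22)&(W[:,1]<.19); 
x,f,a,b=fit(W[m]); print(x[:2].round(4),np.degrees(x[2]).round(2),f,a,b)
st,p,d=snap("w9"); print(st["position"])
plan(.6124,.0311,.0155,np.radians(-91.7))
E
```

```text
[ 0.6374 -0.0146] -1.63 4819.0 56196 35624
[0.61176263 0.03273025 0.03465782]
  opt yaw -91.7 turn [-0.01  0.12  0.42] approx q6 1.54
  opt yaw 88.3 turn [-2.0000e-01 -1.0000e-02 -1.7958e+02] approx q6 -1.6
  shift [-0.9  1.6 20.9]
```

View pics/w9.png

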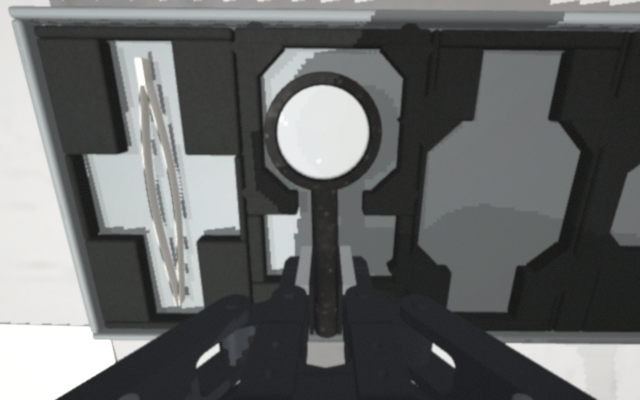

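servo_tool:
  steps:
    - [-0.5,1.6,8,0,0,0.4]
    - [-0.5,1.6,14,0,0,0.4]
    - [-0.5,1.6,19,0,0,0.4]
    - [-0.5,1.6,20,0,0,0.4]
    - [-0.5,1.6,20,0,0,0.4]

```text
clock: 11.15
position: [0.6135, 0.0308, 0.0173]
ee_rot: [-0.0, 1.0, -0.015, 0.0]
contact_force: [-0.2, -0.1, 0.1]
width: 0.0091
```

```bash
python3 - <<'E'
from h import *
st,p,d=snap("w10"); print(st["position"])
E
```

```text
[0.61345509 0.03080742 0.01731411]
```

View pics/w10.png

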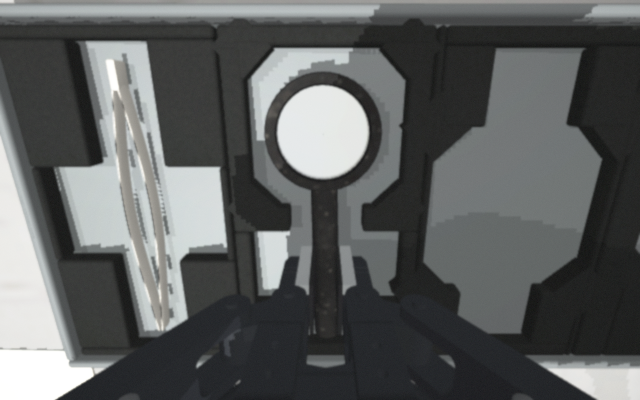

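servo_tool:
  steps:
    - [0,0,2,0,0,0]
    - [0,0,3,0,0,0]
    - [0,0,3,0,0,0]

```text
clock: 11.5
position: [0.6138, 0.0308, 0.0147]
ee_rot: [-0.0, 1.0, -0.015, 0.0]
contact_force: [-0.3, 0.2, 3.1]
width: 0.0094
```

servo_tool:
  steps:
    - [0,0,0,0,0,0]
    - [0,0,0,0,0,0]
    - [0,0,0,0,0,0]
    - [0,0,0,0,0,0]
  hand: 165

```text
clock: 11.9
position: [0.6134, 0.0308, 0.0142]
ee_rot: [-0.0, 1.0, -0.015, -0.0]
contact_force: [0.2, -0.2, -0.5]
width: 0.0298
```

servo_tool:
  steps:
    - [0,0,-20,0,0,0]
    - [0,0,-60,0,0,0]
    - [0,0,-110,0,0,0]
    - [0,0,-130,0,0,0]
    - [0,0,-130,0,0,0]

```text
clock: 12.4
position: [0.6161, 0.0307, 0.1486]
ee_rot: [0.0, 1.0, -0.015, 0.004]
contact_force: [0.3, -0.8, 0.7]
width: 0.0304
```

```bash
python3 - <<'E'
from h import *
st,p,d=snap("w11"); print(st["position"],st["qpos"])
plan(.430,.080,.10,np.radians(-2),st)
E
```

```text
[0.61611924 0.03068567 0.1486103 ] [-6.30382258e-02  3.87555231e-01  1.54815989e+00  1.12159954e-04
  1.19719222e+00  1.53770556e+00]
  opt yaw -2.0 turn [  0.4   -0.38 -89.72] approx q6 -0.03
  opt yaw 178.0 turn [-0.38 -0.4  90.28] approx q6 3.11
  shift [-187.9  -43.7   47. ]
```

View pics/w11.png

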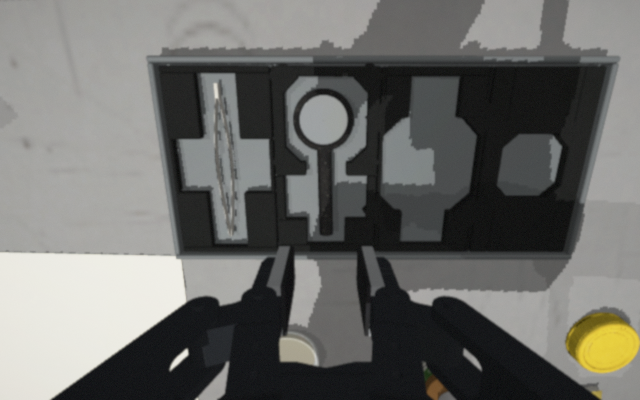

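servo_tool:
  steps:
    - [-188,-44,20,0,0,-90]
    - [-188,-44,20,0,0,-90]
    - [-188,-44,20,0,0,-90]
    - [-188,-44,20,0,0,-90]
    - [-188,-44,20,0,0,-90]
    - [-188,-44,20,0,0,-90]
    - [-188,-44,20,0,0,-90]
    - [-188,-44,20,0,0,-90]
  hand: 0

```text
clock: 13.25
position: [0.4251, 0.0805, 0.1226]
ee_rot: [-0.001, 0.832, 0.555, -0.002]
contact_force: [-0.5, 0.2, -0.1]
width: 0.0852
```

```bash
python3 - <<'E'
from h import *
st,p,d=snap("w12"); print(st["position"],st["qpos"])
for q,zz in (("dish",.012),("dropper",.05)):
  for o in spotter.outline_of(q,"wrist")[:2]:
    v,u=np.nonzero(o["region"]); W=px2w("wrist",np.stack([u,v],1),zz,st)[:,:2]*1000
    r=cv2.minAreaRect(W.astype(np.float32)); print(q,o["conf"],o["rect"],np.round(r[0],1),np.round(r[1],1))
plan(.430,.080,.04,np.radians(-2),st)
E
```

```text
[0.42514215 0.08045395 0.12258937] [2.58899027e-02 1.60789483e-01 1.95907542e+00 6.84375725e-05
 1.02560056e+00 4.20354559e-01]
dish 0.85 [291.9, 159.3, 82.4, 77.9] [429.3  77.1] [66.1 65.8]
dropper 0.86 [367.0, 324.5, 50.5, 57.3] [427.1 -51.9] [61.6 33.3]
  opt yaw -2.0 turn [ -0.22   0.05 -20.6 ] approx q6 0.06
  opt yaw 178.0 turn [7.000e-02 3.100e-01 1.594e+02] approx q6 3.2
  shift [ 1.6  5.  82.6]
```

View pics/w12.png

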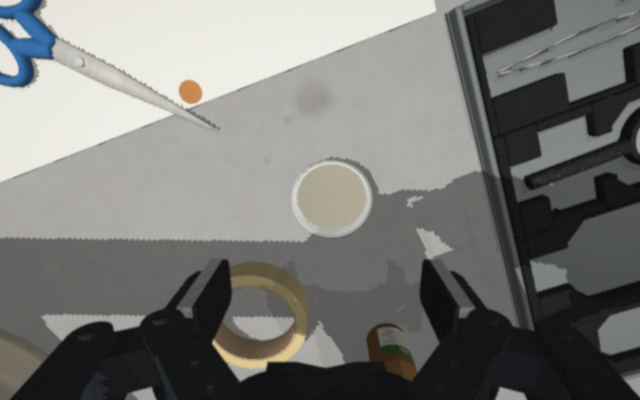

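```bash
python3 - <<'E'
from h import *
z=np.load("w12.npz"); s=dict(position=z["t"],ee_rot=z["q"]); d=z["d"]
v,u=np.nonzero((d>0)&(d<.2)); W=depth2w("wrist",np.stack([u,v],1),d[v,u],s); T=(W-s["position"])@Rq(s["ee_rot"])*1000
m=(T[:,2]>-60)&(T[:,2]<25)&(abs(T[:,1])<60)&(abs(T[:,0])<20)
for lo in range(-40,6,3):
    k=m&(T[:,2]>=lo)&(T[:,2]<lo+3)
    if k.sum()>3: print(lo,k.sum(),"x",T[k,0].min().round(1),T[k,0].max().round(1),"y",np.percentile(T[k,1],[1,25,75,99]).round(1))
print(px2w("wrist",[[258,262],[215,290],[308,290],[222,280]],.02,s).round(3))
plan(.4293,.0771,.03,np.radians(-2),s|dict(qpos=np.zeros(6)))
E
```

```text
-40 588 x -11.1 12.2 y [-55.2 -42.4  43.5  56.4]
-37 560 x -11.8 12.1 y [-55.  -42.3  43.6  56.7]
-34 528 x -11.8 12.1 y [-55.3 -42.4  43.6  56.5]
-31 487 x -11.3 12.0 y [-55.2 -42.4  43.5  56.2]
-28 458 x -11.0 11.8 y [-55.1 -42.5  43.5  56.3]
-25 433 x -11.1 12.0 y [-54.7 -42.3  43.5  56.2]
-22 388 x -11.5 11.9 y [-54.3 -42.3  43.5  55.2]
-19 297 x -10.6 11.6 y [-48.3 -42.2  43.4  49.9]
-16 177 x -10.3 10.7 y [-43.  -42.1  43.3  47.1]
-13 26 x -8.8 8.0 y [-42.5 -42.3  43.4  43.8]
[[0.352 0.051 0.02 ]
 [0.306 0.041 0.02 ]
 [0.38  0.011 0.02 ]
 [0.316 0.048 0.02 ]]
  opt yaw -2.0 turn [ -0.22   0.05 -20.6 ] approx q6 -0.36
  opt yaw 178.0 turn [7.000e-02 3.100e-01 1.594e+02] approx q6 2.78
  shift [-1.4  5.5 92.6]
```

servo_tool:
  steps:
    - [-1.4,5.5,40,0,0,-20.6]
    - [-1.4,5.5,80,0,0,-20.6]
    - [-1.4,5.5,90,0,0,-20.6]
    - [-1.4,5.5,90,0,0,-20.6]
    - [-1.4,5.5,90,0,0,-20.6]

```text
clock: 13.9
position: [0.4314, 0.077, 0.0341]
ee_rot: [-0.0, 0.723, 0.691, -0.0]
contact_force: [-0.5, -0.2, 0.6]
width: 0.0856
```

```bash
python3 - <<'E'
from h import *
st,p,d=snap("w13"); print(st["position"],st["qpos"])
plan(.4293,.0771,-.006,np.radians(-2),st)
o=spotter.outline_of("dish","wrist")
for o in o[:1]:
    v,u=np.nonzero(o["region"]); W=px2w("wrist",np.stack([u,v],1),.012,st)[:,:2]*1000
    r=cv2.minAreaRect(W.astype(np.float32)); print(o["conf"],o["rect"],np.round(r[0],1),np.round(r[1],1))
E
```

```text
[0.43135996 0.07697495 0.03408017] [1.74491872e-02 2.89226567e-01 2.07205585e+00 1.43150904e-04
 7.81072444e-01 6.17297191e-02]
  opt yaw -2.0 turn [-0.04 -0.   -0.54] approx q6 0.05
  opt yaw 178.0 turn [-1.0000e-02  7.0000e-02  1.7946e+02] approx q6 3.19
  shift [ 0.  -2.  40.1]
0.98 [264.8, 184.0, 116.8, 115.4] [428.6  77.1] [65.3 67.4]
```

View pics/w13.png

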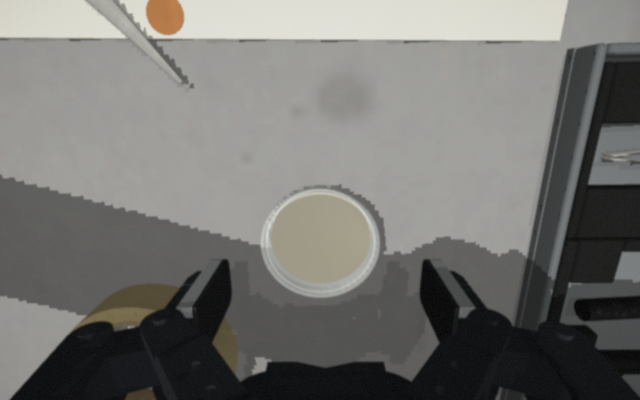

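```bash
python3 - <<'E'
from h import *
z=np.load("w13.npz"); s=dict(position=z["t"],ee_rot=z["q"]); d=z["d"]
print(px2w("wrist",[[155,283],[190,292],[238,340],[238,355]],.02,s).round(3), depth2w("wrist",[[150,290],[230,350]],d[[290,350],[150,230]],s).round(3))
E
```

```text
[[0.338 0.061 0.02 ]
 [0.356 0.055 0.02 ]
 [0.379 0.022 0.02 ]
 [0.377 0.011 0.02 ]] [[0.326 0.049 0.007]
 [0.37  0.007 0.011]]
```

servo_tool:
  steps:
    - [0,-2.5,25,0,0,0]
    - [0,-2.5,36,0,0,0]
    - [0,-2.5,39.5,0,0,0]
    - [0,-2.5,39.5,0,0,0]

```text
clock: 14.4
position: [0.4294, 0.0771, -0.0048]
ee_rot: [0.0, 0.722, 0.692, 0.0]
contact_force: [0.1, 1.0, -0.1]
width: 0.0854
```

servo_tool:
  steps:
    - [0,0,0,0,0,0]
    - [0,0,0,0,0,0]
    - [0,0,0,0,0,0]
    - [0,0,0,0,0,0]
    - [0,0,0,0,0,0]
  hand: 255
  grip_force: 25

```text
clock: 14.9
position: [0.4298, 0.0772, -0.004]
ee_rot: [0.001, 0.722, 0.692, 0.001]
contact_force: [-0.3, 0.5, 4.8]
width: 0.0634
```

```bash
python3 - <<'E'
from h import *
st,p,d=snap("w14"); print(st["position"],st["width"])
E
```

```text
[ 0.42978754  0.07715775 -0.00404677] 0.06339536974211715
```

View pics/w14.png

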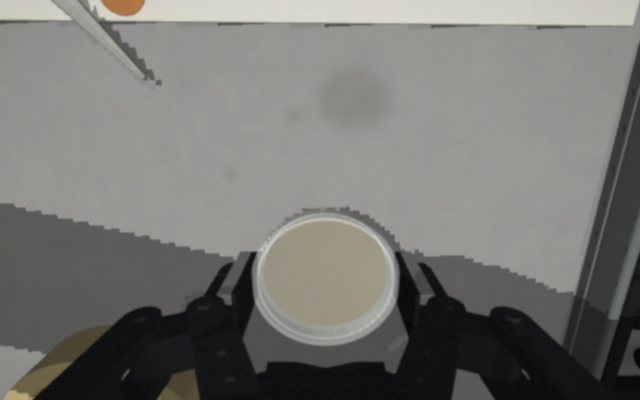

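servo_tool:
  steps:
    - [0,0,-15,0,0,0]
    - [0,0,-50,0,0,0]
    - [0,0,-90,0,0,0]
    - [0,0,-110,0,0,0]
    - [0,0,-110,0,0,0]

```text
clock: 15.45
position: [0.4317, 0.0772, 0.1083]
ee_rot: [0.003, 0.722, 0.692, 0.003]
contact_force: [0.7, 1.1, -0.1]
width: 0.0638
```

```bash
python3 - <<'E'
from h import *
st,p,d=snap("w15"); print(st["position"],st["width"])
plan(.6357,-.0586,.10,np.radians(-1.7),st)
E
```

```text
[0.43167409 0.0771884  0.10831089] 0.06376633920373102
  opt yaw -1.7 turn [ 0.5  -0.03 -0.68] approx q6 0.05
  opt yaw 178.3 turn [-5.0000e-02 -7.8000e-01  1.7932e+02] approx q6 3.19
  shift [-127.2  209.4   10.1]
```

View pics/w15.png

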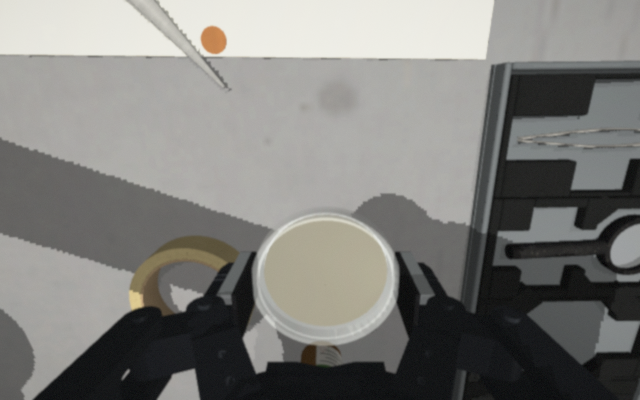

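servo_tool:
  steps:
    - [-127,209,10,0,0,-0.7]
    - [-127,209,10,0,0,-0.7]
    - [-127,209,10,0,0,-0.7]
    - [-127,209,10,0,0,-0.7]
    - [-127,209,10,0,0,-0.7]
    - [-127,209,10,0,0,-0.7]
    - [-127,209,10,0,0,-0.7]

```text
clock: 16.2
position: [0.6316, -0.0588, 0.0923]
ee_rot: [-0.002, 0.718, 0.696, -0.001]
contact_force: [-0.1, 0.9, -1.0]
width: 0.0635
```

```bash
python3 - <<'E'
from h import *
st,p,d=snap("w16"); print(st["position"],st["width"])
plan(.6357,-.0586,.0045,np.radians(-1.7),st)
E
```

```text
[ 0.6315504  -0.05884584  0.0922647 ] 0.06346515239584848
  opt yaw -1.7 turn [-0.26 -0.06 -0.05] approx q6 -0.17
  opt yaw 178.3 turn [-1.0000e-01  4.0000e-01  1.7995e+02] approx q6 2.97
  shift [ 0.3  4.5 87.7]
```

View pics/w16.png

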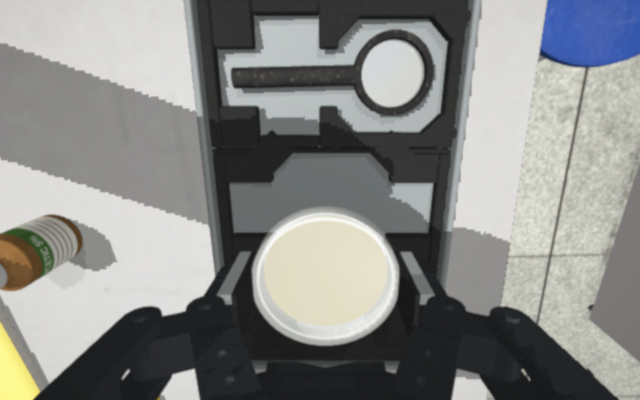

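servo_tool:
  steps:
    - [0.3,4.5,40,0,0,0]
    - [0.3,4.5,60,0,0,0]
    - [0.3,4.5,68,0,0,0]
    - [0.3,4.5,68,0,0,0]

```text
clock: 16.65
position: [0.6349, -0.0572, 0.0256]
ee_rot: [-0.002, 0.717, 0.697, -0.001]
contact_force: [0.0, 0.3, 0.6]
width: 0.0634
```

```bash
python3 - <<'E'
from h import *
st,p,d=snap("w17"); print(st["position"],st["width"],st["contact_force"])
plan(.6357,-.0586,.0045,np.radians(-1.7),st)
E
```

```text
[ 0.63488838 -0.05717175  0.02564634] 0.06338121282083069 [0.00362017 0.31048245 0.6308348 ]
  opt yaw -1.7 turn [-0.21 -0.04  0.08] approx q6 -0.17
  opt yaw 178.3 turn [ 7.0000e-02 -3.3000e-01 -1.7992e+02] approx q6 -3.31
  shift [-1.4  0.9 21.1]
```

View pics/w17.png

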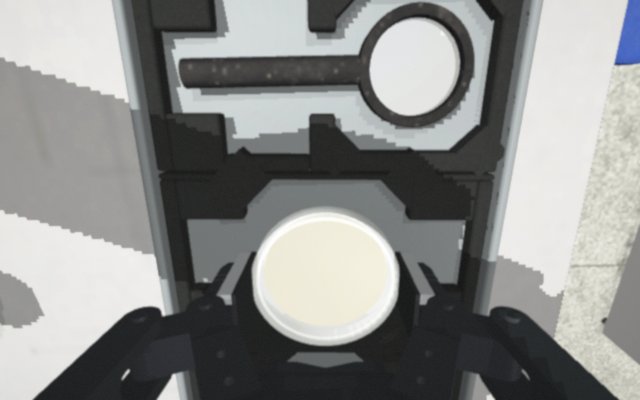

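servo_tool:
  steps:
    - [-1.2,1,10,0,0,0]
    - [-1.2,1,17,0,0,0]
    - [-1.2,1,20.5,0,0,0]
    - [-1.2,1,20.5,0,0,0]
    - [-1.2,1,20.5,0,0,0]

```text
clock: 17.2
position: [0.638, -0.0596, 0.0063]
ee_rot: [0.0, 0.717, 0.697, 0.0]
contact_force: [0.2, -0.4, -0.0]
width: 0.0636
```

```bash
python3 - <<'E'
from h import *
st,p,d=snap("w18"); print(st["position"],st["width"],st["contact_force"])
E
```

```text
[ 0.63803288 -0.05955182  0.00632813] 0.06358804790023667 [ 0.21018028 -0.38932059 -0.01947517]
```

View pics/w18.png

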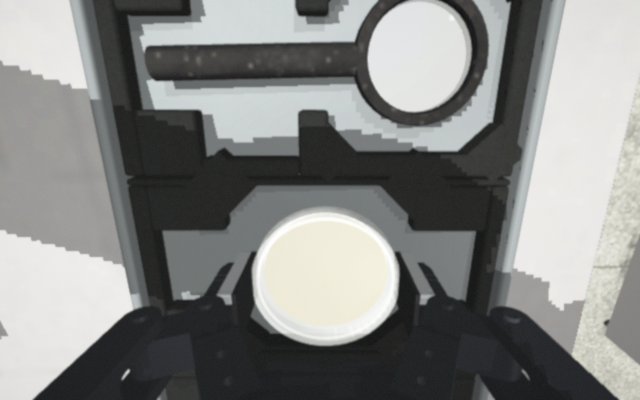

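servo_tool:
  steps:
    - [0.5,-1,2,0,0,0]
    - [0.5,-1.5,2.5,0,0,0]
    - [0.5,-1.5,2.5,0,0,0]

```text
clock: 17.55
position: [0.6368, -0.0589, 0.0041]
ee_rot: [0.0, 0.717, 0.697, 0.0]
contact_force: [0.7, 0.1, 0.7]
width: 0.0634
```

servo_tool:
  steps:
    - [0,0,0,0,0,0]
    - [0,0,0,0,0,0]
    - [0,0,0,0,0,0]
  hand: 15

```text
clock: 17.85
position: [0.6363, -0.059, 0.0037]
ee_rot: [-0.0, 0.717, 0.697, -0.0]
contact_force: [0.5, 0.6, 0.5]
width: 0.0802
```

servo_tool:
  steps:
    - [0,0,-20,0,0,0]
    - [0,0,-60,0,0,0]
    - [0,0,-110,0,0,0]
    - [0,0,-150,0,0,0]
    - [0,0,-150,0,0,0]

```text
clock: 18.35
position: [0.6405, -0.0597, 0.1609]
ee_rot: [0.006, 0.717, 0.697, 0.004]
contact_force: [0.3, 0.4, 0.3]
width: 0.0801
```

```bash
python3 - <<'E'
from h import *
st,p,d=snap("w19"); print(st["position"],st["width"],st["qpos"])
z=np.load("w16.npz"); s=dict(position=z["t"],ee_rot=z["q"])
z2=np.load("w12.npz"); s2=dict(position=z2["t"],ee_rot=z2["q"])
for n,s_,m in (("w19",st,d),):
  for o in spotter.outline_of("dropper","wrist")[:3]: print(o["conf"],o["rect"])
p2,d2=cams.get_image("top")
k=p2[205:240,320:352]; cv2.imwrite("pics/drop.png",cv2.resize(k,None,fx=12,fy=12,interpolation=cv2.INTER_CUBIC)[:,:,::-1])
v,u=np.nonzero(d2[205:245,318:355]>0); v+=205;u+=318; W=depth2w("top",np.stack([u,v],1),d2[v,u]); h=W[W[:,2]>.03]; print(len(h),h.mean(0),h.max(0),h.min(0))
E
```

```text
[ 0.64054169 -0.0597181   0.16091326] 0.08008047859050643 [-2.01087358e-01  4.13530820e-01  1.47265686e+00  6.88383030e-05
  1.24188782e+00 -1.72062518e-01]
0.81 [22.6, 192.2, 94.3, 55.1]
0.37 [210.3, 0.0, 214.1, 23.7]
894 [ 0.38175536 -0.03689588  0.64867071] [ 0.43233467 -0.01516624  0.71009414] [ 0.34058138 -0.09710303  0.03415516]
```

View pics/w19.png

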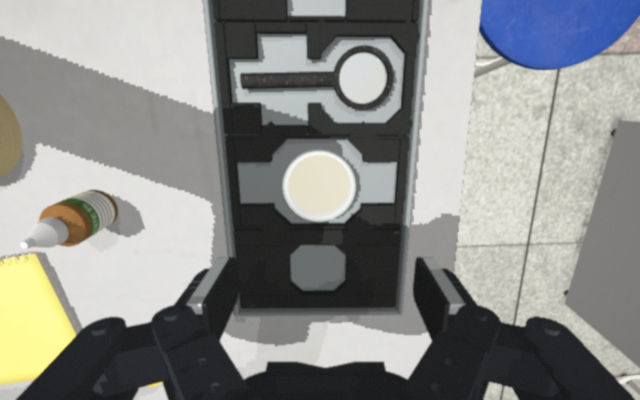

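```bash
python3 - <<'E'
from h import *
from scipy.optimize import least_squares
for n in ("w19","w16"):
    z=np.load(n+".npz"); s=dict(position=z["t"],ee_rot=z["q"]); d=z["d"]
    v,u=np.nonzero(d>0); k=(u<130)&(v>150)&(v<300); u=u[k];v=v[k]
    W=depth2w("wrist",np.stack([u,v],1),d[v,u],s)
    k=(W[:,2]>.012)&(W[:,2]<.05); P=W[k]; print(len(P),P.mean(0),P.min(0),P.max(0))
    r=least_squares(lambda c:np.hypot(P[:,0]-c[0],P[:,1]-c[1])-.019,[.42,-.08],loss="soft_l1",f_scale=.001); print(n,r.x,np.abs(r.fun).mean())
z=np.load("top0.npz");d=z["d"]; v,u=np.nonzero(d>0); W=depth2w("top",np.stack([u,v],1),d[v,u]); k=(W[:,2]>.05)&(W[:,2]<.09)&(abs(W[:,0]-.42)<.05)&(abs(W[:,1]+.08)<.05); print(k.sum(),W[k].mean(0),W[k].min(0),W[k].max(0))
E
```

```text
2005 [ 0.43012717 -0.07053223  0.03486438] [ 0.35257741 -0.09723383  0.0120063 ] [ 0.44355265 -0.01928427  0.04998009]
w19 [ 0.42236144 -0.07878186] 0.004788941729477276
3271 [ 0.43621305 -0.07385677  0.03452963] [ 0.41639588 -0.09767917  0.01203235] [ 0.44328962 -0.05937914  0.04999702]
w16 [ 0.42240261 -0.07891687] 0.0009495327010663693
80 [ 0.41976003 -0.07791418  0.06363304] [ 0.4051719  -0.09346572  0.05001593] [ 0.43557825 -0.06353027  0.08689974]
```

```bash
python3 - <<'E'
from h import *
plan(.4224,-.0789,.13,np.radians(-1.7))
E
```

```text
opt yaw -1.7 turn [-0.05 -0.01  0.03] approx q6 -0.17
  opt yaw 178.3 turn [ 2.0000e-02 -8.0000e-02 -1.7997e+02] approx q6 -3.31
  shift [ -26.3 -212.7   23.6]
```

servo_tool:
  steps:
    - [-26,-213,0,0,0,0]
    - [-26,-213,0,0,0,0]
    - [-26,-213,0,0,0,0]
    - [-26,-213,0,0,0,0]
    - [-26,-213,20,0,0,0]
    - [-26,-213,24,0,0,0]
    - [-26,-213,24,0,0,0]
    - [-26,-213,24,0,0,0]
  hand: 0

```text
clock: 19.3
position: [0.4245, -0.079, 0.1297]
ee_rot: [0.0, 0.717, 0.697, 0.0]
contact_force: [0.3, -0.8, 0.4]
width: 0.0854
```

```bash
python3 - <<'E'
from h import *
st,p,d=snap("w20"); print(st["position"],st["width"])
v,u=np.nonzero(d>0); W=depth2w("wrist",np.stack([u,v],1),d[v,u],st)
k=(W[:,2]>.06)&(W[:,2]<.09)&(abs(W[:,0]-.422)<.025)&(abs(W[:,1]+.079)<.025); print("cap",k.sum(),W[k].mean(0),W[k].min(0),W[k].max(0))
plan(.4224,-.0789,.026,np.radians(-1.7),st)
E
```

```text
[ 0.4245327  -0.07901589  0.12970478] 0.08542814993825827
cap 852 [ 0.42269926 -0.07539317  0.07152016] [ 0.41201392 -0.08910523  0.06002743] [ 0.43321927 -0.06726893  0.0857337 ]
  opt yaw -1.7 turn [ 0.04 -0.    0.05] approx q6 -0.32
  opt yaw 178.3 turn [ 1.0000e-02  7.0000e-02 -1.7995e+02] approx q6 -3.46
  shift [  0.   -2.2 103.7]
```

View pics/w20.png

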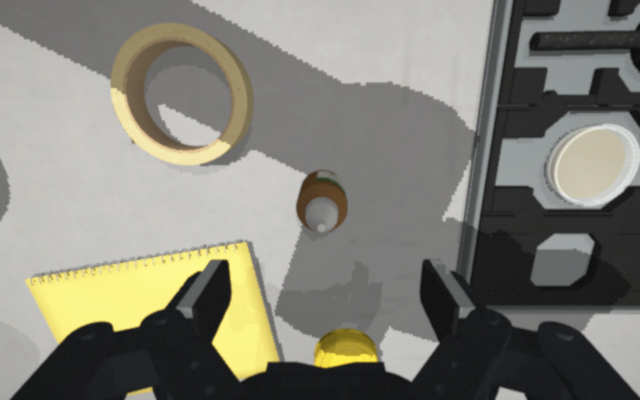

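servo_tool:
  steps:
    - [0,-2.2,40,0,0,0]
    - [0,-2.2,80,0,0,0]
    - [0,-2.2,100,0,0,0]
    - [0,-2.2,103.5,0,0,0]
    - [0,-2.2,103.5,0,0,0]

```text
clock: 19.85
position: [0.4217, -0.0788, 0.0261]
ee_rot: [-0.0, 0.717, 0.697, -0.0]
contact_force: [0.3, -0.9, -0.3]
width: 0.0852
```

servo_tool:
  steps:
    - [0,0,0,0,0,0]
    - [0,0,0,0,0,0]
    - [0,0,0,0,0,0]
    - [0,0,0,0,0,0]
    - [0,0,0,0,0,0]
    - [0,0,0,0,0,0]
  hand: 255
  grip_force: 30

```text
clock: 20.45
position: [0.4214, -0.0789, 0.0273]
ee_rot: [0.001, 0.717, 0.697, 0.001]
contact_force: [-0.2, 0.4, 7.2]
width: 0.0372
```

servo_tool:
  steps:
    - [0,0,-20,0,0,0]
    - [0,0,-60,0,0,0]
    - [0,0,-90,0,0,0]
    - [0,0,-90,0,0,0]

```text
clock: 20.85
position: [0.4236, -0.0797, 0.1201]
ee_rot: [0.004, 0.717, 0.697, 0.002]
contact_force: [1.8, -1.0, 0.8]
width: 0.0371
```

```bash
python3 - <<'E'
from h import *
st,p,d=snap("w21"); print(st["position"],st["width"])
plan(.6330,-.1466,.115,np.radians(-1.7),st)
E
```

```text
[ 0.42359371 -0.07970639  0.12012644] 0.03710402536003412
  opt yaw -1.7 turn [0.52 0.16 0.03] approx q6 -0.32
  opt yaw 178.3 turn [  -0.26    0.81 -179.96] approx q6 -3.46
  shift [-60.8 211.2   7.2]
```

View pics/w21.png

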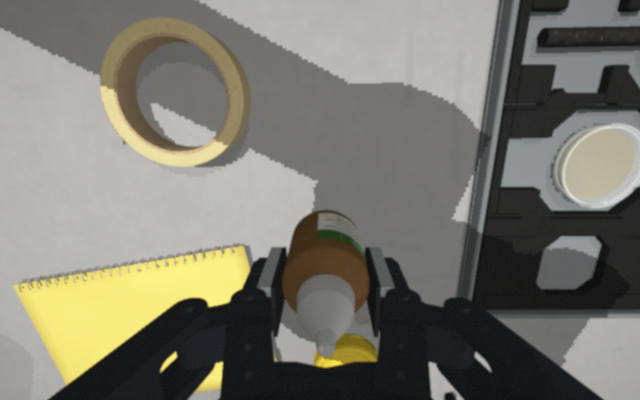

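servo_tool:
  steps:
    - [-61,211,6,0,0,0]
    - [-61,211,6,0,0,0]
    - [-61,211,6,0,0,0]
    - [-61,211,6,0,0,0]
    - [-61,211,6,0,0,0]
    - [-61,211,6,0,0,0]
    - [-61,211,6,0,0,0]

```text
clock: 21.6
position: [0.6279, -0.1452, 0.1081]
ee_rot: [-0.002, 0.717, 0.697, -0.001]
contact_force: [-0.3, 0.1, -0.1]
width: 0.037
```

```bash
python3 - <<'E'
from h import *
st,p,d=snap("w22"); print(st["position"],st["width"],st["ee_rot"])
plan(.6330,-.1466,.036,np.radians(-1.7),st)
E
```

```text
[ 0.6278601  -0.14517876  0.10811626] 0.036989706039353046 [-0.00234368  0.71733977  0.69671866 -0.00113052]
  opt yaw -1.7 turn [-0.28 -0.09  0.03] approx q6 -0.31
  opt yaw 178.3 turn [ 1.5000e-01 -4.4000e-01 -1.7997e+02] approx q6 -3.45
  shift [-1.4  5.5 72.1]
```

View pics/w22.png

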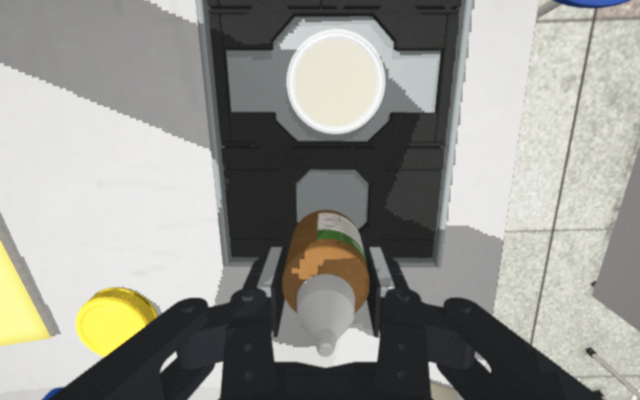

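servo_tool:
  steps:
    - [-1.4,5,35,0,0,0]
    - [-1.4,5,55,0,0,0]
    - [-1.4,5,58,0,0,0]
    - [-1.4,5,58,0,0,0]

```text
clock: 22.05
position: [0.6331, -0.1468, 0.0521]
ee_rot: [-0.001, 0.717, 0.697, -0.0]
contact_force: [0.3, -1.1, -0.5]
width: 0.0371
```

```bash
python3 - <<'E'
from h import *
st,p,d=snap("w23"); print(st["position"],st["width"],st["contact_force"])
plan(.6330,-.1466,.036,np.radians(-1.7),st)
E
```

```text
[ 0.63311358 -0.14675442  0.05210323] 0.0371187956011333 [ 0.30737418 -1.08570959 -0.49273263]
  opt yaw -1.7 turn [-0.11 -0.04  0.03] approx q6 -0.31
  opt yaw 178.3 turn [ 6.0000e-02 -1.8000e-01 -1.7997e+02] approx q6 -3.45
  shift [ 0.1 -0.1 16.1]
```

View pics/w23.png

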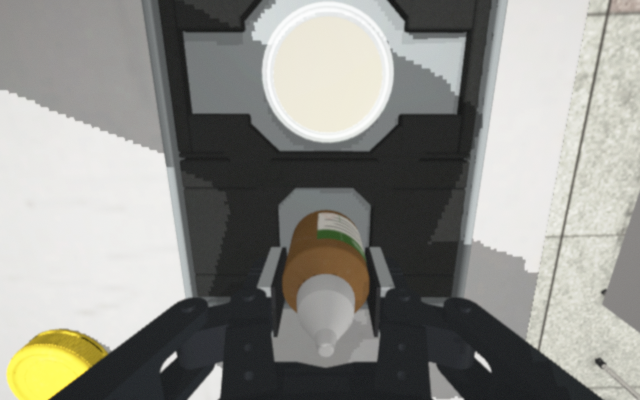

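servo_tool:
  steps:
    - [0,0,8,0,0,0]
    - [0,0,13,0,0,0]
    - [0,0,15,0,0,0]
    - [0,0,15,0,0,0]
    - [0,0,15,0,0,0]

```text
clock: 22.6
position: [0.6348, -0.1474, 0.0374]
ee_rot: [0.0, 0.717, 0.697, 0.0]
contact_force: [-0.5, -0.6, -0.1]
width: 0.0372
```

servo_tool:
  steps:
    - [0,0,1,0,0,0]
    - [0,0,1.5,0,0,0]
    - [0,0,1.5,0,0,0]

```text
clock: 22.9
position: [0.6347, -0.1473, 0.0358]
ee_rot: [-0.0, 0.717, 0.697, 0.0]
contact_force: [0.1, -0.2, -1.0]
width: 0.0373
```

servo_tool:
  steps:
    - [0,0,0.8,0,0,0]
    - [0,0,0.8,0,0,0]

```text
clock: 23.1
position: [0.6348, -0.1474, 0.0353]
ee_rot: [0.0, 0.717, 0.697, 0.0]
contact_force: [-0.4, 0.3, 1.4]
width: 0.0373
```

servo_tool:
  steps:
    - [0,0,0,0,0,0]
    - [0,0,0,0,0,0]
    - [0,0,0,0,0,0]
    - [0,0,0,0,0,0]
  hand: 60

```text
clock: 23.5
position: [0.6346, -0.1473, 0.0349]
ee_rot: [-0.0, 0.717, 0.697, -0.0]
contact_force: [0.5, -0.1, 0.9]
width: 0.0654
```

servo_tool:
  steps:
    - [0,0,-20,0,0,0]
    - [0,0,-50,0,0,0]
    - [0,0,-90,0,0,0]
    - [0,0,-130,0,0,0]
    - [0,0,-160,0,0,0]
    - [0,0,-160,0,0,0]

```text
clock: 24.1
position: [0.6375, -0.1483, 0.2007]
ee_rot: [0.005, 0.717, 0.697, 0.002]
contact_force: [0.1, -0.8, 0.6]
width: 0.0653
```

servo_tool:
  steps:
    - [-200,-60,-60,0,0,0]
    - [-200,-60,-60,0,0,0]
    - [-200,-60,-60,0,0,0]
    - [-200,-60,-60,0,0,0]
    - [-200,-60,-60,0,0,0]
    - [-200,-60,-60,0,0,0]

```text
clock: 24.7
position: [0.5679, -0.3481, 0.2546]
ee_rot: [0.0, 0.719, 0.695, -0.0]
contact_force: [0.6, 0.5, -0.5]
width: 0.0653
```

```bash
python3 - <<'E'
from h import *
st,p,d=snap("w24"); print(st["position"],st["width"])
snap("scene9","scene"); _,p,d=snap("top9","top")
cv2.imwrite("pics/top9c.png",cv2.resize(p[110:250,180:460],None,fx=2.8,fy=2.8,interpolation=cv2.INTER_CUBIC)[:,:,::-1])
for q,z in (("dish",.022),("jar_lid",.018),("marker",.013),("magnifier",.02)):
    for o in spotter.outline_of(q,"top")[:2]:
        v,u=np.nonzero(o["region"]); print(q,o["conf"],px2w("top",[[u.mean(),v.mean()]],z)[0].round(4))
E
```

```text
[ 0.56793881 -0.34811012  0.2546004 ] 0.06530917699277163
dish 0.54 [ 0.6343 -0.0597  0.022 ]
jar_lid 0.59 [ 0.4469 -0.2362  0.018 ]
jar_lid 0.56 [ 0.6379 -0.1498  0.018 ]
marker 0.71 [ 0.4484 -0.2389  0.013 ]
marker 0.66 [0.6578 0.0318 0.013 ]
magnifier 0.84 [0.6492 0.0317 0.02  ]
```

View pics/w24.png

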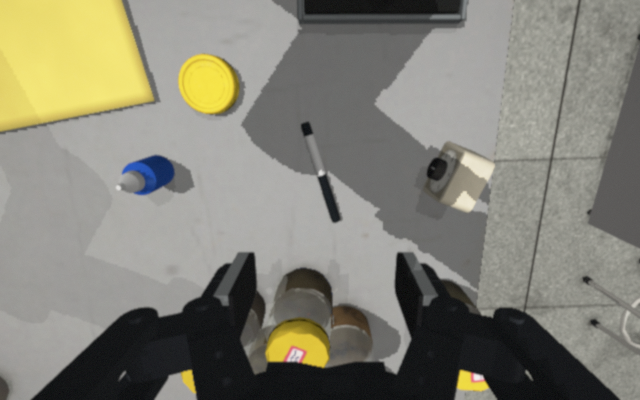

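View pics/top9c.png

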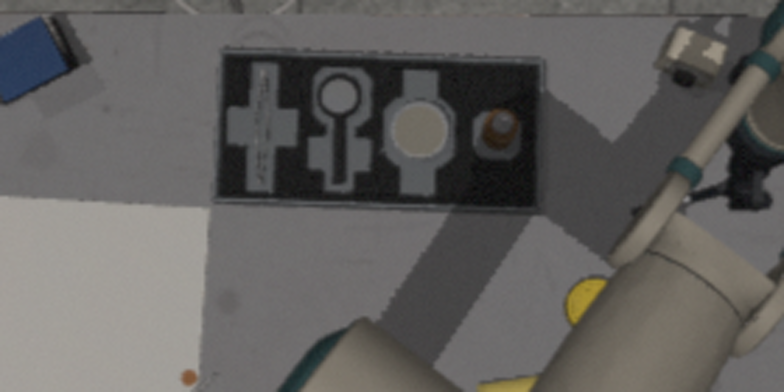

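```bash
python3 - <<'E'
from h import *
z=np.load("w24.npz"); s=dict(position=z["t"],ee_rot=z["q"])
print("lid",px2w("wrist",[208,84],.018,s),"marker",px2w("wrist",[321,172],.01,s))
plan(.56,-.03,.27,np.radians(-91.7))
E
```

```text
lid [[ 0.44334683 -0.25369895  0.018     ]] marker [[ 0.56310543 -0.35767263  0.01      ]]
  opt yaw -91.7 turn [-7.000e-02 -2.000e-02  9.015e+01] approx q6 0.95
  opt yaw 88.3 turn [ 2.000e-02 -7.000e-02 -8.985e+01] approx q6 -2.19
  shift [313.4 -17.8 -15.2]
```

Lid and marker are within about 5 mm of their start (start lid 0.4385,-0.2506; marker 0.5605,-0.3594). Next, a last look over the tray.

servo_tool:
  steps:
    - [313,-18,-15,0,0,68]
    - [313,-18,-15,0,0,68]
    - [313,-18,-15,0,0,68]
    - [313,-18,-15,0,0,68]
    - [313,-18,-15,0,0,68]
    - [313,-18,-15,0,0,68]
    - [313,-18,-15,0,0,68]
    - [313,-18,-15,0,0,68]

```text
clock: 25.85
position: [0.5594, -0.0275, 0.2705]
ee_rot: [-0.001, 0.983, 0.181, 0.0]
contact_force: [-0.1, -1.1, -0.3]
width: 0.0655
```

servo_tool:
  steps:
    - [0,0,0,0,0,22]
    - [0,0,0,0,0,22]
    - [0,0,0,0,0,22]
    - [0,0,0,0,0,22]

```text
clock: 26.25
position: [0.5598, -0.0311, 0.27]
ee_rot: [-0.0, 1.0, -0.008, 0.0]
contact_force: [-0.2, 0.1, 1.3]
width: 0.0654
```

```bash
python3 - <<'E'
from h import *
from fit import fit
st,p,d=snap("w25"); print(st["position"])
v,u=np.nonzero(d>0); W=depth2w("wrist",np.stack([u,v],1),d[v,u],st)
m=(W[:,0]>.53)&(W[:,0]<.73)&(W[:,1]>-.22)&(W[:,1]<.19); x,f,a,b=fit(W[m]); print("tray",x,f,a,b)
c,s_=np.cos(x[2]),np.sin(x[2])
loc=lambda P:np.array([(P[0]-x[0])*c+(P[1]-x[1])*s_,-(P[0]-x[0])*s_+(P[1]-x[1])*c])
for q,z,k in (("dish",.022,-.5),("forceps",.014,1.5),("magnifier",.02,.5)):
    for o in spotter.outline_of(q,"wrist")[:1]:
        vv,uu=np.nonzero(o["region"]); P=px2w("wrist",np.stack([uu,vv],1),z,st)[:,:2]*1000
        r=cv2.minAreaRect(P.astype(np.float32)); l=loc(np.array(r[0])/1000)-[0,k*.088]
        dd=d[vv,uu]; Q=depth2w("wrist",np.stack([uu,vv],1),dd,st)
        if q=="dish": A=np.c_[Q[:,:2],np.ones(len(Q))]; print("dish plane",np.linalg.lstsq(A,Q[:,2],rcond=None)[0],np.median(Q[:,2]))
        print(q,o["conf"],"offset mm",(l*1000).round(1),np.round(r[1],1),round(r[2],1),"z",np.percentile(Q[:,2],[5,50,95]).round(4))
k=(W[:,2]>.04)&(W[:,2]<.1)&(abs(W[:,0]-.633)<.03)&(abs(W[:,1]+.147)<.03); P=W[k]
t=P[P[:,2]>.085]; print("bottle top",P[:,2].max(),"tip",t.mean(0) if len(t) else None)
from scipy.optimize import least_squares
B=P[(P[:,2]<.064)]; r=least_squares(lambda c:np.hypot(B[:,0]-c[0],B[:,1]-c[1])-.019,[.633,-.147],loss="soft_l1",f_scale=.001); print("bottle body",len(B),r.x,loc(r.x)+[0,.132])
E
```

```text
[ 0.55981836 -0.03106915  0.26999622]
tray [ 0.63748155 -0.01407077 -0.03081413] 3645.0 28090 14528
dish plane [-0.00947254  0.23043704  0.04353075] 0.021528597492088214
dish 0.87 offset mm [ 1.8 -1.6] [64.5 63. ] 47.0 z [0.0202 0.0215 0.0228]
forceps 0.68 offset mm [ 0.7 -0.9] [ 16.  131.2] 88.1 z [0.0071 0.0129 0.0163]
magnifier 0.69 offset mm [1.9 7.7] [ 49.  122.9] 78.0 z [0.0136 0.0169 0.022 ]
bottle top 0.09432841666946884 tip [ 0.63599673 -0.14634494  0.08936709]
bottle body 731 [ 0.63585729 -0.14961243] [ 0.00255244 -0.00352736]
```

View pics/w25.png

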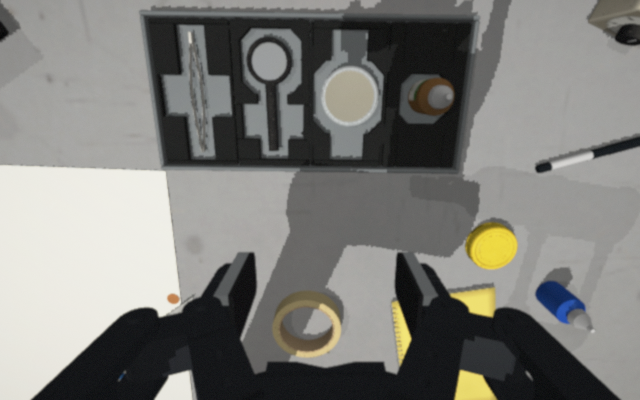

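```bash
python3 - <<'E'
from h import *
z=np.load("w25.npz"); s=dict(position=z["t"],ee_rot=z["q"]); d=z["d"]
v,u=np.nonzero(d>0); W=depth2w("wrist",np.stack([u,v],1),d[v,u],s)
c=px2w("wrist",[350,96],.022,s)[0]; k=np.hypot(W[:,0]-c[0],W[:,1]-c[1])<.027; P=W[k]
print(c,len(P),np.linalg.lstsq(np.c_[P[:,:2]-c[:2],np.ones(len(P))],P[:,2],rcond=None)[0])
a=px2w("wrist",[268.5,61],.018,s)[0]; b=px2w("wrist",[274,149],.015,s)[0]; dr=(a-b)/np.linalg.norm(a-b); print("mag lens,end",a,b,"origin",a-.037*dr,"angle",np.degrees(np.arctan2(dr[1],dr[0])),"insert",[.6375+.044*.03,-.0141+.044])
for e in ((268,39),(268,83),(247,61),(290,61),(274,100),(274,120),(274,140)): print(e,depth2w("wrist",[e],[d[e[1],e[0]]],s)[0].round(4))
E
```

```text
[ 0.6377394  -0.06031332  0.022     ] 1844 [0.00160287 0.00097142 0.02152468]
mag lens,end [0.67645872 0.03058472 0.018     ] [0.57783514 0.03116755 0.015     ] origin [0.63947648 0.03080327 0.01687505] angle -0.33859353586202057 insert [0.6388199999999999, 0.029899999999999996]
(268, 39) [0.6989 0.0297 0.0171]
(268, 83) [ 0.6373 -0.0328  0.412 ]
(247, 61) [0.6768 0.0546 0.0181]
(290, 61) [0.676  0.0065 0.0189]
(274, 100) [0.6348 0.0269 0.019 ]
(274, 120) [0.6125 0.0281 0.0204]
(274, 140) [0.5897 0.0292 0.0233]
```

The dish is level. The magnifier handle heights suggest a possible pitch, so I'll compare them with the depth when it lay flat on the bench.

```bash
python3 - <<'E'
from h import *
def prof(n,a,b,zlo):
    z=np.load(n+".npz"); s=dict(position=z["t"],ee_rot=z["q"]); d=z["d"]
    v,u=np.nonzero(d>0); W=depth2w("wrist",np.stack([u,v],1),d[v,u],s)
    a=np.array(a);b=np.array(b); dr=(a-b)/np.linalg.norm(a-b); o=a-.037*dr; nrm=np.array([-dr[1],dr[0]])
    q=W[:,:2]-o; y=q@dr; x=q@nrm
    for y0 in range(-60,16,6):
        k=(abs(y-y0/1000)<.003)&(abs(x)<.009)&(W[:,2]>zlo)&(W[:,2]<.05); print(n,y0,k.sum(),np.percentile(W[k,2],[50,90]).round(4) if k.sum() else "")
    r=np.hypot(x,y-.037); 
    for nm,k in (("far",(y>.037+.018)),("near",y<.037-.018),("l",x>.018),("r",x<-.018)):
        kk=k&(r<.0245)&(r>.021)&(W[:,2]>zlo-.01)&(W[:,2]<.05); print(n,nm,kk.sum(),np.percentile(W[kk,2],[20,50,80]).round(4) if kk.sum() else "")
prof("w6",(.5686,.3749),(.5193,.2856),.006)
prof("w11",(.6765,.0306),(.5778,.0312),.013)
prof("w25",(.6765,.0306),(.5778,.0312),.013)
E
```

```text
w6 -60 126 [0.0136 0.0147]
w6 -54 134 [0.0134 0.0147]
w6 -48 144 [0.0133 0.0145]
w6 -42 138 [0.0132 0.0147]
w6 -36 151 [0.0128 0.0141]
w6 -30 146 [0.0127 0.0138]
w6 -24 148 [0.0127 0.0137]
w6 -18 156 [0.0123 0.0137]
w6 -12 160 [0.0123 0.0135]
w6 -6 156 [0.012  0.0134]
w6 0 168 [0.0117 0.0129]
w6 6 176 [0.0111 0.0125]
w6 12 190 [0.0105 0.0118]
w6 far 295 [0.0087 0.0094 0.0101]
w6 near 243 [0.0098 0.0103 0.0109]
w6 l 271 [0.0094 0.01   0.0105]
w6 r 264 [0.0093 0.0099 0.0104]
w11 -60 74 [0.0218 0.0228]
w11 -54 87 [0.0213 0.0225]
w11 -48 91 [0.0212 0.0224]
w11 -42 91 [0.021  0.0222]
w11 -36 94 [0.0209 0.0223]
w11 -30 89 [0.0207 0.022 ]
w11 -24 98 [0.0203 0.0219]
w11 -18 100 [0.0203 0.0216]
w11 -12 95 [0.0201 0.0215]
w11 -6 97 [0.0202 0.0214]
w11 0 99 [0.0197 0.0209]
w11 6 111 [0.019  0.0203]
w11 12 112 [0.0185 0.0199]
w11 far 168 [0.0168 0.0175 0.018 ]
w11 near 143 [0.0177 0.0184 0.019 ]
w11 l 159 [0.0174 0.018  0.0186]
w11 r 163 [0.0174 0.0179 0.0184]
w25 -60 46 [0.0217 0.0229]
w25 -54 52 [0.0218 0.0232]
w25 -48 54 [0.0216 0.023 ]
w25 -42 54 [0.0207 0.0222]
w25 -36 50 [0.021  0.0229]
w25 -30 57 [0.0206 0.0222]
w25 -24 59 [0.0208 0.0222]
w25 -18 53 [0.0204 0.0217]
w25 -12 60 [0.0202 0.0217]
w25 -6 55 [0.0201 0.0214]
w25 0 63 [0.0198 0.0214]
w25 6 56 [0.0191 0.0209]
w25 12 70 [0.0187 0.0202]
w25 far 99 [0.0167 0.0174 0.018 ]
w25 near 93 [0.0173 0.018  0.019 ]
w25 l 92 [0.0173 0.0181 0.0187]
w25 r 96 [0.0174 0.0181 0.0188]
```

The profile is the same as on the bench, 8 mm higher throughout, so the magnifier sits flat on its floor. Handing in.

```bash
python3 -c "
from h import *
print(sign_off())"
```

```text
the job is handed in; nothing more can be done
None
```

I packed the dish, forceps, magnifier and brown dropper bottle into their own cut-outs and handed the job in at about 26 s. The hand-in returned no verdict.

**Last checks, from the wrist camera (offsets from each insert's origin):**

| Piece | Offset | Level / height |
|---|---|---|
| Dish | about 2 mm | top 21.5 mm above the bench, tilt 0.002 rad |
| Forceps | about 1 mm | along the channel to within a few degrees |
| Magnifier | about 1 mm, about 1° off the insert's axis | same height profile as on the bench, 8 mm higher, so flat on the floor |
| Bottle | about 4 mm | standing upright in its pocket |

The jar lid and marker were measured within about 6 mm of their start, and the arm never went near them. The arm ended clear of everything.

**Checks that failed or disagreed:**
- The first tray fit from colour was about 5 mm off the depth fits, so I used the depth fits.
- A rectangle fit put the magnifier 8 mm off, because its shape is lopsided. Measuring from the lens and handle end gave about 1 mm.
- A first plane fit on the dish was spoilt by edge pixels. Refitting the middle of the dish gave the level reading above.
- The top camera's lid and marker results were wrong because the arm was in the way, so I measured both from the wrist instead.

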